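# Lay out the proofing place

## Robot

A 7-joint arm with a two-finger parallel gripper is mounted at the origin on the work surface. World frame = base frame: x ahead of the robot, y to its left, z up, the work surface at z = 0. Lengths are in m, angles in rad, forces in N, time in s.
With the tool pointing down it reaches from about 0.375 to 0.925 m from the base axis. Payload 3.1 kg.
Tool frame: the origin (TCP) lies at the very end of the fingers, on their centre line; the grasp point (between the pads) lies 19 mm behind it (env.grasp_offset is the distance from the TCP to the grasp point, in m); z points along the fingers, x is the direction in which the jaws open and shut, and the axes are right-handed (so a half turn about z gives the same grasp; the last joint's range is limited). The gripper opens to 85 mm and grips with 20 to 120 N. Pads are 22 mm wide; open, the fingers measure 114 mm over their backs; the gripper's body (76 mm by 85 mm) begins 54 mm behind the grasp point. The pads swing forward as they close: fully open they stand 13 mm farther back than shut.
Start: joints at [-1.431, 0.383, 0.044, 1.598, -0.018, 1.161, -0.05], TCP at [0.153, 0.632, 0.231] pointing down, gripper open.
Joint ranges: [-2.61, 2.61], [-0.41, 2.15], [-1.48, 1.57], [0, 2.5], [-1.57, 4.71], [0.05, 1.97], [-2.85, 2.85]. Speed limits (rad/s): [2.79, 2.79, 3.14, 3.14, 3.14, 3.14, 3.14].

## Interface

Orientations are given as a rotation vector (axis times angle).
In Python, from cell import env, capture, job gives the robot as it stands.
- The arm moves only by the tool send_rows, never from a script. Its argument "deltas" is a list of rows, each an object with "gripper": the opening, from 0 (shut) to 1 (fully open); "travel": the shift along the tool's x, y, z in m, a list of three; "dr": the turn, a rotation vector about the tool's x, y, z in degrees, a list of three. In form: [{"gripper": gripper, "travel": [dx, dy, dz], "dr": [rx, ry, rz]}, ...]. A call has exactly 8 rows; each row is the pose to reach, as a shift and turn from the pose commanded when the call began, along the tool's axes at that moment; what a row does not reach only later rows make up. A row lasts 1/12 s, in which the tool goes at most 41.7 mm and 7.16 degrees, less where a joint would pass 70% of its speed; a pose out of reach is approached as far as the arm can. A call with a gripper value outside its range is refused whole. The fingers move at their own pace and stop on an object; "force" is the grip in N (left out, the last holds). Time passes only in rows, so rows that repeat a pose let the fingers close, or fill a call up. It gives the time, the measured TCP pose, the force and the opening at its end, in the units of the state.
- env.sense(): the state, without advancing time (a new reading comes with each control period).
- capture(name): name is "side" or "top" or "wrist"; returns a dict with "frame" (384x512x3 uint8, blue, green, red), "K" (3x3 intrinsics, pixels), "T" (4x4, takes a point from camera to world coordinates); the wrist camera has in their place "T_tool_cam" (4x4, takes a point from camera to tool coordinates, whose origin is the TCP and whose axes are the tool frame's). Camera axes: x right, y down, z forward; pixel columns grow to the right and rows downward; lengths in m; the calibration is good to about 2 mm. A picture is of the moment at which its call begins: read the wrist's pose just before it. There is no depth.
- job.close_job(): hands the job in, once; it reports no verdict.
The state is a dict: "t": time; "qpos": joint angles; "dq": joint speeds; "tau": joint torques, N m; "ee_pos": TCP position; "tcp_rot": TCP orientation; "wrist_force": force on the tool from outside, world axes, zero at the start; "moment": the same for the moment, N m; "finger_gap": finger opening in m.
Only numpy, scipy, OpenCV 4.12 (cv2) and the standard library are available. Lean on these libraries where they do the work, as an engineer would, in place of code of your own. Each camera call takes 0.05 s, during which the arm holds its last target. There are 200 camera calls.

## Task

Lay out the hand-proofing place, left, right and behind being as the robot sees it: drop the house-shaped printing block, face up, into the house-shaped recess of the jig so that it sits flat on the bottom, and stand the iron weight upright in the middle of its top. Set the ink roller on the middle of the plate left of the jig, lying along the plate, the round rubbing pad on the middle of the plate right of the jig, and the ink tin on the middle of the plate behind it, all standing the right way up. Leave the glass jar standing where it is.

Things in the scene. Friction and masses are not known exactly. Their poses are not given: they have to be found in the camera images.
- house: Loose wooden printing block with a house outline, flat, dark grey face up, 26 mm high, 90 g: 48 mm wide (y) from x = -32 to +8 mm, then a gable narrowing to a point at x = +32 mm. Origin: mid-length, on the underside; x to the roof tip, z up. Grip its parallel sides (y = -24 and 24 mm) near x = -8 mm. Starts turned up to 75 degrees either way from roof tip away from the robot.
- weight: Loose dark iron weight, about 0.45 kg, 50 mm high: round body 44 mm across and 26 mm high, then a narrow neck and a round knob 26 mm across from 38 to 48 mm height. Origin: centre of its underside, z up.
- brayer: Loose ink roller, 220 g, 111 mm long: black rubber roller 30 mm thick, 60 mm long, across (y) at x = 40 mm in a 75 mm wide steel fork; wood handle 22 mm thick along x from -2 to -56 mm, axis 24 mm up. Stands on the roller and a steel foot (36 mm wide) under the handle at x = -35 mm. Grip the handle across (along y) near x = -15 mm. Origin: mid-length, at underside height, x to the roller, z up.
- baren: Loose round wooden rubbing pad, 90 g: dark disc 72 mm across and 14 mm thick with a lighter round knob 26 mm across on top, from 24 to 41 mm height. Origin: centre of its underside, z up.
- tin: Loose closed flat metal ink tin, about 0.18 kg, 56 mm across and 38 mm high. Origin: centre of its underside, z up.
- jig: Fixed board 116 x 104 x 5 mm with wooden strips (tops 13 mm above the table) round a house-shaped recess, 4 mm wider than the block on every side; it fits only roof tip to the jig's +x. Origin: underside centre, on the table, right below the seated block's origin (block's underside then at 5 mm, top at 31 mm). x to the roof tip of the recess, within 9 degrees of straight away from the robot.
- plate_a: One of three identical fixed aluminium plates round the jig, 120 x 80 x 4 mm, a small dark dot in each corner; one lies left of the jig, one right, one behind; which letter is where changes every time. Origin: centre of its underside, on the table (top at 4 mm); x along its 120 mm side, within 15 degrees of straight away from the robot.
- plate_b: Another of three identical fixed aluminium plates round the jig, 120 x 80 x 4 mm, a small dark dot in each corner; one lies left of the jig, one right, one behind; which letter is where changes every time. Origin: centre of its underside, on the table (top at 4 mm); x along its 120 mm side, within 15 degrees of straight away from the robot.
- plate_c: The last of three identical fixed aluminium plates round the jig, 120 x 80 x 4 mm, a small dark dot in each corner; one lies left of the jig, one right, one behind; which letter is where changes every time. Origin: centre of its underside, on the table (top at 4 mm); x along its 120 mm side, within 15 degrees of straight away from the robot.
- jar: Bystander: closed glass jar with a black lid and paper label, 44 mm across and 75 mm high, loose; it stands somewhere among the things. Origin: centre of its underside.
Things that resemble listed ones, but are neither listed nor needed, are in the scene too. What is shaped like the baren but purple is not meant.

How it is judged:
At the end, for the whole second after the job is handed in: Released, upright, at rest: house flat in the recess (9 mm, at most 2.5 mm off its floor); weight on it (12 mm from its middle); flat on their plates, 15 mm from the centres: roller left (within 0.3 rad of the long side, either way round), pad right, tin behind; jar standing within 30 mm (horizontal distance between house and jig below 0.009 m and z of house in the frame of jig below 0.0075 m and angle between house's own z axis and vertical below 0.06 rad and horizontal distance between weight and house below 0.012 m and z of weight in the frame of house between 0.023 and 0.029 m and ((y of plate_a in the frame of jig above 0.08 m and horizontal distance between brayer and plate_a below 0.015 m and angle between the x axis of brayer and the x axis of plate_a, either way round below 0.3 rad) or (y of plate_b in the frame of jig above 0.08 m and horizontal distance between brayer and plate_b below 0.015 m and angle between the x axis of brayer and the x axis of plate_b, either way round below 0.3 rad) or (y of plate_c in the frame of jig above 0.08 m and horizontal distance between brayer and plate_c below 0.015 m and angle between the x axis of brayer and the x axis of plate_c, either way round below 0.3 rad)) and ((y of plate_a in the frame of jig below -0.08 m and horizontal distance between baren and plate_a below 0.015 m) or (y of plate_b in the frame of jig below -0.08 m and horizontal distance between baren and plate_b below 0.015 m) or (y of plate_c in the frame of jig below -0.08 m and horizontal distance between baren and plate_c below 0.015 m)) and ((x of plate_a in the frame of jig above 0.08 m and horizontal distance between tin and plate_a below 0.015 m) or (x of plate_b in the frame of jig above 0.08 m and horizontal distance between tin and plate_b below 0.015 m) or (x of plate_c in the frame of jig above 0.08 m and horizontal distance between tin and plate_c below 0.015 m)) and height (world z) of brayer between 0.002 and 0.008 m and height (world z) of baren between 0.002 and 0.008 m and height (world z) of tin between 0.002 and 0.008 m and angle between each of weight, brayer, baren, tin's own z axis and vertical below 0.1 rad and linear speed of each of house, weight, brayer, baren, tin below 0.02 m/s); the robot touches nothing.
It fails at once if the glass jar is knocked over or pushed more than 30 mm (angle between jar's own z axis and vertical above 0.5 rad or distance of jar from where it was at the start of the episode above 0.03 m).
It also fails if it takes over 141 s, if anything falls off the work surface, if the arm or the gripper's body presses on something with over 40 N, if the wrist force passes 120 N, or if a joint passes its speed limit or range.

## Working session

There is one attempt and no reset: what is moved stays moved. The work goes in short steps, Python scripts to look and compute and a tool call to move; the robot and the scene stay as the last step left them, time stands still between calls to the robot, and variables do not carry over. Pictures are saved under pics/ and viewed, about 12 in all and at most 16, crops included, and the job is handed in when it is done.

Besides the shell and the picture viewer there is one more tool, called after "Call:" as name(argument=value, ...) on one line, values as JSON. send_rows: Moves the arm, as the interface text tells. Its arguments: {"type":"object","properties":{"deltas":{"type":"array"},"force":{"type":"number"}},"required":["deltas"]}

```bash
mkdir -p pics; ls
cat > h.py <<'E'
import numpy as np, cv2
from scipy.spatial.transform import Rotation as R
from cell import env, capture, job
np.set_printoptions(precision=4,suppress=True)
def cam(name):
    s=env.sense(); c=capture(name)
    if name=='wrist':
        T=np.eye(4);T[:3,:3]=R.from_rotvec(s['tcp_rot']).as_matrix();T[:3,3]=s['ee_pos']
        c['T']=T@c['T_tool_cam']
    return c
def save(c,n):
    np.savez('pics/'+n+'.npz',K=c['K'],T=c['T'],frame=c['frame'])
    cv2.imwrite('pics/'+n+'.png',c['frame'])
def load(n): return np.load('pics/'+n+'.npz')
def at(c,uv,z):
    uv=np.atleast_2d(uv).astype(float)
    d=np.c_[uv,np.ones(len(uv))]@np.linalg.inv(c['K']).T@c['T'][:3,:3].T
    o=c['T'][:3,3]; return o+d*((z-o[2])/d[:,2])[:,None]
def tri(obs):
    A=[];b=[]
    M=np.zeros((3,3));v=np.zeros(3)
    for c,uv in obs:
        d=c['T'][:3,:3]@np.linalg.inv(c['K'])@[*uv,1];d/=np.linalg.norm(d)
        P=np.eye(3)-np.outer(d,d);M+=P;v+=P@c['T'][:3,3]
    return np.linalg.solve(M,v)
def proj(c,p):
    p=np.atleast_2d(p);q=(p-c['T'][:3,3])@c['T'][:3,:3]@c['K'].T
    return q[:,:2]/q[:,2:]
def delta(pos,yaw):
    """tool-frame travel & dr to reach world pos with tool down, jaw axis (tool x) at yaw"""
    s=env.sense();R0=R.from_rotvec(s['tcp_rot'])
    t=R0.inv().apply(np.array(pos)-s['ee_pos'])
    best=None
    for k in (-1,0,1,2):
        a=yaw+k*np.pi
        Rt=R.from_matrix(np.array([[np.cos(a),np.sin(a),0],[np.sin(a),-np.cos(a),0],[0,0,-1]]).T)
        r=(R0.inv()*Rt).as_rotvec(degrees=True)
        if best is None or np.linalg.norm(r)<np.linalg.norm(best): best=r
    return t,best
E
python3 - <<'E'
from h import *
for n in('top','side','wrist'):
    c=cam(n);save(c,n+'0');print(n,c['T'],c['K'][0,0])
s=env.sense();print(s)
E
```

```text
pics
top [[-0.0147 -0.9921  0.1249  0.2823]
 [-0.9998  0.0157  0.0077  0.004 ]
 [-0.0097 -0.1247 -0.9921  1.6318]
 [ 0.      0.      0.      1.    ]] 480.46524656685324
side [[ 0.6702 -0.4062  0.6212 -0.2224]
 [-0.7419 -0.3425  0.5765 -0.6746]
 [-0.0214 -0.8472 -0.5308  0.6517]
 [ 0.      0.      0.      1.    ]] 397.82723018257445
wrist [[ 0.2354  0.9188  0.317   0.0714]
 [ 0.9719 -0.2218 -0.0788  0.6512]
 [-0.0021  0.3266 -0.9452  0.3722]
 [ 0.      0.      0.      1.    ]] 287.88457521937886
{'t': 0.15, 'qpos': array([-1.4308,  0.3837,  0.0439,  1.5991, -0.0179,  1.1612, -0.0499]), 'dq': array([ 0.    , -0.0028,  0.0018, -0.004 ,  0.0001, -0.0015,  0.0012]), 'tau': array([  0.002 , -43.4054,   1.027 , -24.998 ,   0.0108,   0.0073,
        -0.    ]), 'ee_pos': array([0.1529, 0.631 , 0.2302]), 'tcp_rot': array([ 2.4681,  1.9415, -0.0024]), 'wrist_force': array([-0.3691,  0.2084, -0.5265]), 'moment': array([ 0.0356, -0.0053,  0.0429]), 'finger_gap': 0.08557162217625526}
```

Run:
```python
import cv2
a=cv2.imread('pics/top0.png');cv2.imwrite('pics/top0b.png',cv2.resize(a,(800,600),interpolation=cv2.INTER_CUBIC))
```

```text
(no output)
```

View pics/top0b.png

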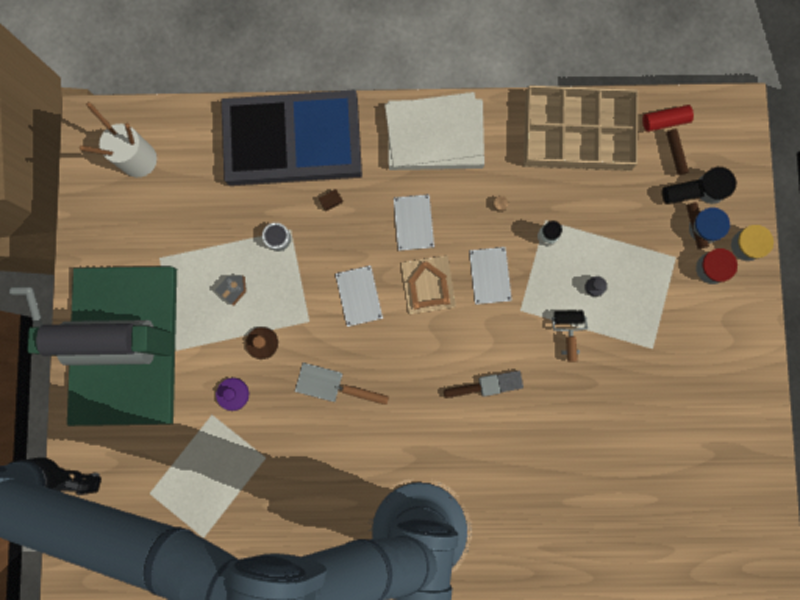

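View pics/side0.png

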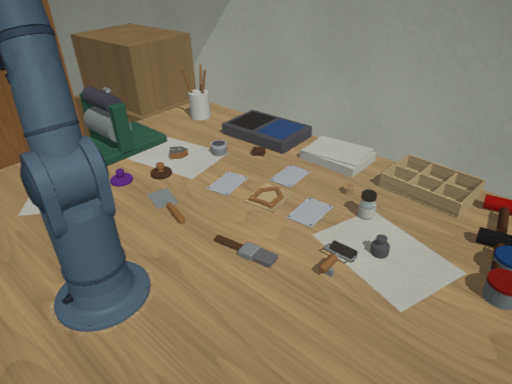

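```bash
cat >> h.py <<'E'
def crop(img,x0,y0,x1,y1,k):
    a=cv2.resize(img[y0:y1,x0:x1],None,fx=k,fy=k,interpolation=cv2.INTER_CUBIC)
    for x in range((x0+9)//10*10,x1,10):
        X=int((x-x0+.5)*k);cv2.line(a,(X,0),(X,5),(0,0,255),1)
        if x%20==0: cv2.putText(a,str(x),(X-8,15),0,.33,(0,0,255),1)
    for y in range((y0+9)//10*10,y1,10):
        Y=int((y-y0+.5)*k);cv2.line(a,(0,Y),(5,Y),(0,0,255),1)
        if y%20==0: cv2.putText(a,str(y),(7,Y+4),0,.33,(0,0,255),1)
    return a
E
python3 - <<'E'
from h import *
a=load('top0')['frame'];b=load('side0')['frame']
cv2.imwrite('pics/c1.png',crop(a,205,118,335,215,6))
cv2.imwrite('pics/c2.png',np.hstack([crop(a,130,135,200,240,5.6),crop(a,335,135,405,240,5.6)]))
E
```

```text
(no output)
```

View pics/c1.png

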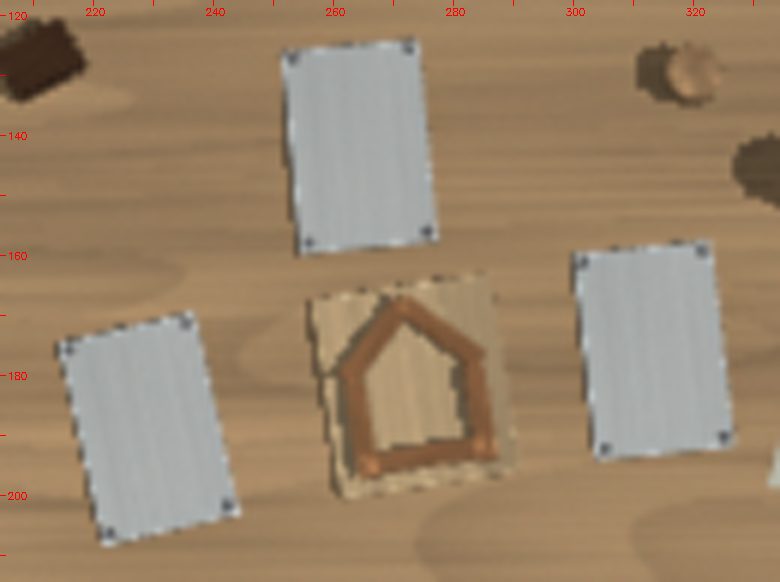

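View pics/c2.png

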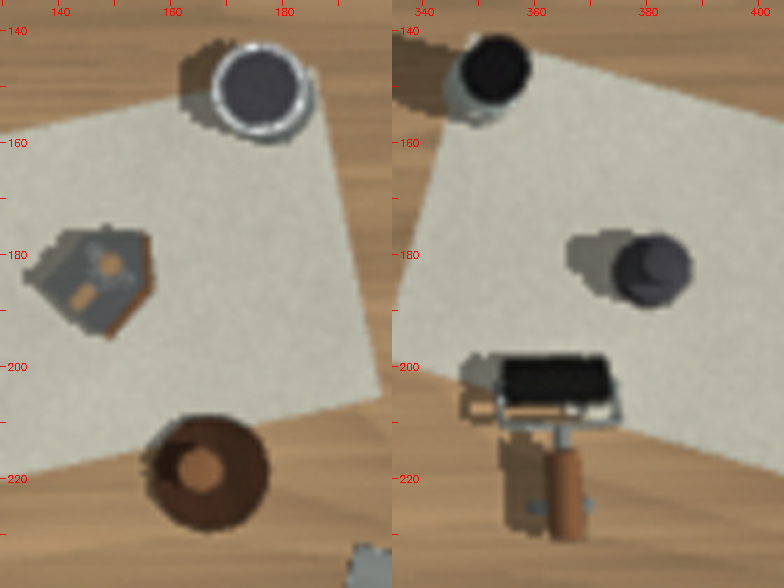

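The top view shows the three plates around the jig, with the block, tin and baren to the left and the weight, brayer and jar to the right. I'll compute rough positions and then go for a close look.

Run:
```python
from h import *
t=load('top0');s=load('side0')
f=lambda px,py,x0,y0,k:(x0+px/k-.5,y0+py/k-.5)
P={'back':[(292,58),(408,47),(426,231),(308,242)],'left':[(67,348),(186,323),(228,506),(109,531)],'right':[(582,263),(702,250),(724,437),(604,449)]}
for n,p in P.items():
    w=at(t,[f(*q,205,118,6) for q in p],.004)
    ax=(w[0]+w[1]-w[2]-w[3])/2;print(n,w.mean(0),np.degrees(np.arctan2(ax[1],ax[0])),proj(s,w.mean(0)))
w=at(t,[f(*q,205,118,6) for q in [(308,300),(485,275),(515,470),(340,497)]],.005);ax=(w[0]+w[1]-w[2]-w[3])/2;print('jig',w.mean(0),np.degrees(np.arctan2(ax[1],ax[0])),proj(s,w.mean(0)))
O={'tin':((175.5,150),.038),'barenknob':((165,218.5),.041),'weightknob':((383,181.5),.048),'housec':((146,185),.026),'handle_mid':((365,223),.03),'roller':((363.5,202.5),.03),'jar':((353,147),.075)}
for n,(uv,z) in O.items():
    w=at(t,uv,z);print(n,w,proj(s,w))
```

```text
back [0.6645 0.0014 0.004 ] 4.273141649382244 [[289.9553 174.168 ]]
left [0.5021 0.1243 0.004 ] 12.425841108466361 [[227.3145 181.431 ]]
right [ 0.542  -0.1649  0.004 ] 5.024268151812393 [[309.8076 210.268 ]]
jig [ 0.5234 -0.0269  0.005 ] 7.868744010094481 [[268.0775 195.2897]]
tin [[0.6323 0.3024 0.038 ]] [[217.9734 142.1535]]
barenknob [[0.4003 0.3351 0.041 ]] [[158.8528 162.473 ]]
weightknob [[ 0.5118 -0.3911  0.048 ]] [[381.5831 236.6438]]
housec [[0.5159 0.4037 0.026 ]] [[174.6949 148.3196]]
handle_mid [[ 0.3759 -0.3294  0.03  ]] [[326.7475 260.5667]]
roller [[ 0.4445 -0.3272  0.03  ]] [[342.1961 245.1308]]
jar [[ 0.6244 -0.2909  0.075 ]] [[368.4052 192.4865]]
```

Run:
```python
from h import *
y=np.radians(90)
for p in [(.2,.38,.25),(.49,.38,.25)]: print(*delta(p,y))
```

```text
[-0.2329  0.1048 -0.0193] [ -0.0063   0.119  -13.6211]
[-0.1646  0.3867 -0.0194] [ -0.0063   0.119  -13.6211]
```

Call:
send_rows(deltas=[{"gripper": 1,"travel": [-0.04,0.018,-0.019],"dr": [0,0,-3]},{"gripper": 1,"travel": [-0.08,0.036,-0.019],"dr": [0,0,-6]},{"gripper": 1,"travel": [-0.12,0.054,-0.019],"dr": [0,0,-9]},{"gripper": 1,"travel": [-0.16,0.072,-0.019],"dr": [0,0,-13.6]},{"gripper": 1,"travel": [-0.2,0.09,-0.019],"dr": [0,0,-13.6]},{"gripper": 1,"travel": [-0.233,0.105,-0.019],"dr": [0,0,-13.6]},{"gripper": 1,"travel": [-0.225,0.14,-0.019],"dr": [0,0,-13.6]},{"gripper": 1,"travel": [-0.216,0.175,-0.019],"dr": [0,0,-13.6]}])

```text
t: 0.82
ee_pos: [0.2711, 0.3751, 0.2486]
tcp_rot: [2.221, 2.221, -0.007]
wrist_force: [0.8, 1.3, 0.8]
finger_gap: 0.0852
```

Run:
```python
from h import *
s=env.sense();print(s['ee_pos'],s['t'])
y=np.radians(90)
for p in [(.47,.39,.25)]: print(*delta(p,y))
```

```text
[0.2711 0.3751 0.2486] 0.8167
[ 0.0149  0.1989 -0.002 ] [-0.1689  0.2093  0.0098]
```

Call:
send_rows(deltas=[{"gripper": 1,"travel": [0.003,0.04,0],"dr": [0,0,0]},{"gripper": 1,"travel": [0.006,0.08,0],"dr": [0,0,0]},{"gripper": 1,"travel": [0.01,0.12,0],"dr": [0,0,0]},{"gripper": 1,"travel": [0.013,0.16,0],"dr": [0,0,0]},{"gripper": 1,"travel": [0.015,0.2,0],"dr": [0,0,0]},{"gripper": 1,"travel": [0.015,0.2,0],"dr": [0,0,0]},{"gripper": 1,"travel": [0.015,0.2,0],"dr": [0,0,0]},{"gripper": 1,"travel": [0.015,0.2,0],"dr": [0,0,0]}])

```text
t: 1.48
ee_pos: [0.4715, 0.3954, 0.2494]
tcp_rot: [-2.222, -2.22, 0.003]
wrist_force: [-0.7, -0.2, -0.6]
finger_gap: 0.0854
```

Run:
```python
from h import *
s=env.sense();print(s['ee_pos'],s['tcp_rot'])
c=cam('wrist');save(c,'w1')
cv2.imwrite('pics/w1b.png',crop(c['frame'],0,0,512,384,1.55))
```

```text
[0.4715 0.3954 0.2494] [-2.2216 -2.2204  0.0032]
```

View pics/w1b.png

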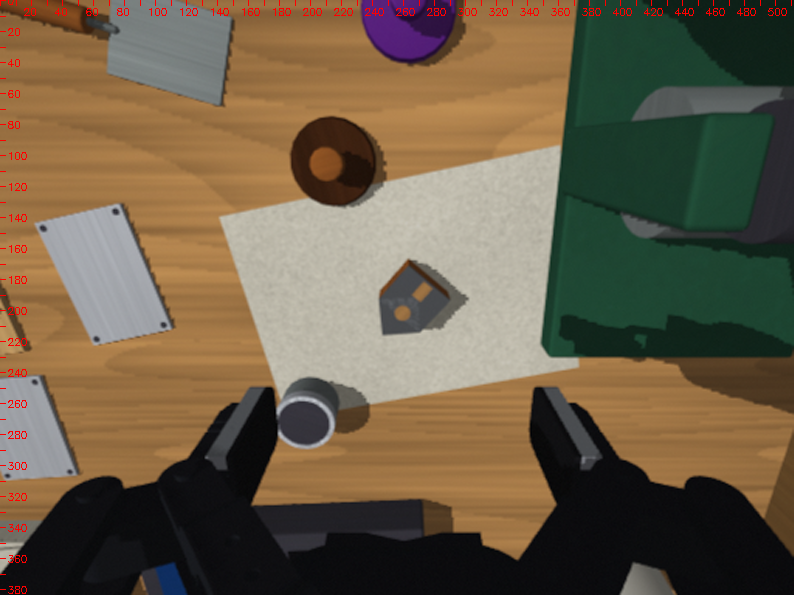

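Run:
```python
from h import *
c=load('w1')
cv2.imwrite('pics/w1c.png',crop(c['frame'],225,155,315,225,8))
```

```text
(no output)
```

View pics/w1c.png

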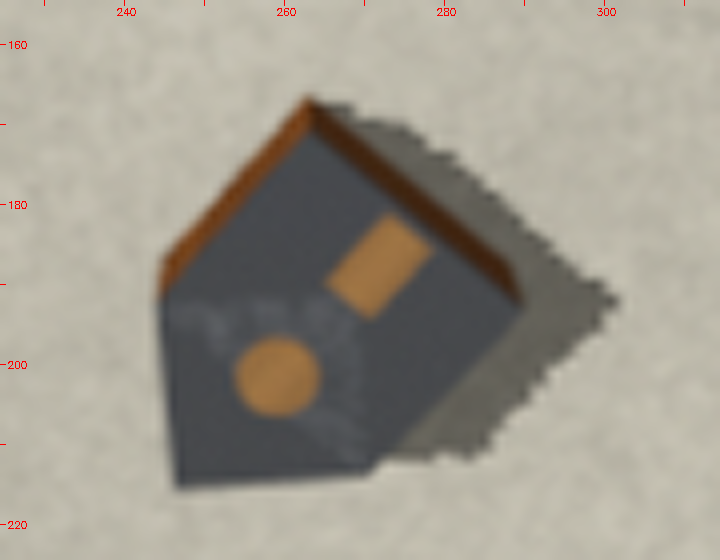

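```bash
cat >> h.py <<'E'
HM=np.array([[32,0],[8,24],[-32,24],[-32,-24],[8,-24]])/1000.
def fit2(m,w):
    m=np.asarray(m);w=np.asarray(w)[:,:2];a=m-m.mean(0);b=w-w.mean(0)
    th=np.arctan2((a[:,0]*b[:,1]-a[:,1]*b[:,0]).sum(),(a*b).sum())
    Q=np.array([[np.cos(th),-np.sin(th)],[np.sin(th),np.cos(th)]])
    t=w.mean(0)-Q@m.mean(0);return t,th,np.abs(m@Q.T+t-w).max()
E
python3 - <<'E'
from h import *
c=load('w1')
px=np.array([(177,487),(375,473),(520,303),(312,133),(160,298)])/8+np.array([225,155])-.5
w=at(c,px,.026);print(w)
for m in (HM,):
    t,th,e=fit2(m,w);print(t,np.degrees(th),e)
g=t+np.array([np.cos(th),np.sin(th)])*-.008
print(g)
print(at(c,[(210-.5,104.5)],.041), at(c,[(306/1.55-.5,423/1.55-.5)],.038))
for y in (th+np.pi/2,):
  for z in (.12,.012): print(z,*delta((*g,z),y))
E
```

```text
[[0.5473 0.3768 0.026 ]
 [0.5446 0.411  0.026 ]
 [0.5137 0.435  0.026 ]
 [0.4842 0.3999 0.026 ]
 [0.5128 0.3745 0.026 ]]
[0.523  0.3974] -40.22405766641748 0.0014087078138531606
[0.5168 0.4025]
[[0.4001 0.3365 0.041 ]] [[0.6311 0.3046 0.038 ]]
0.12 [0.0066 0.0465 0.1296] [-0.0997  0.0574 40.2866]
0.012 [0.0067 0.0467 0.2376] [-0.0997  0.0574 40.2866]
```

Call:
send_rows(deltas=[{"gripper": 1,"travel": [0.001,0.01,0.03],"dr": [0,0,7]},{"gripper": 1,"travel": [0.003,0.03,0.06],"dr": [0,0,14]},{"gripper": 1,"travel": [0.007,0.046,0.09],"dr": [0,0,21]},{"gripper": 1,"travel": [0.007,0.046,0.11],"dr": [0,0,28]},{"gripper": 1,"travel": [0.007,0.046,0.13],"dr": [0,0,35]},{"gripper": 1,"travel": [0.007,0.046,0.15],"dr": [0,0,40.3]},{"gripper": 1,"travel": [0.007,0.046,0.17],"dr": [0,0,40.3]},{"gripper": 1,"travel": [0.007,0.046,0.19],"dr": [0,0,40.3]}])

```text
t: 2.2
ee_pos: [0.5157, 0.4041, 0.0598]
tcp_rot: [-2.847, -1.323, 0.001]
wrist_force: [0.0, -0.5, -0.1]
finger_gap: 0.0854
```

Run:
```python
from h import *
print(env.sense()['ee_pos'],*delta((.5168,.4025,.01),np.radians(49.8)))
```

```text
[0.5157 0.4041 0.0598] [-0.0006  0.002   0.0498] [-0.1073 -0.0037  0.0488]
```

Call:
send_rows(deltas=[{"gripper": 1,"travel": [0,0,0.03],"dr": [0,0,0]},{"gripper": 1,"travel": [0,0.001,0.05],"dr": [0,0,0]},{"gripper": 1,"travel": [0,0.001,0.05],"dr": [0,0,0]},{"gripper": 0,"travel": [0,0.001,0.05],"dr": [0,0,0]},{"gripper": 0,"travel": [0,0.001,0.05],"dr": [0,0,0]},{"gripper": 0,"travel": [0,0.001,0.05],"dr": [0,0,0]},{"gripper": 0,"travel": [0,0.001,0.05],"dr": [0,0,0]},{"gripper": 0,"travel": [0,0.001,0.05],"dr": [0,0,0]}], force=40)

```text
t: 2.87
ee_pos: [0.5206, 0.4034, 0.013]
tcp_rot: [-2.849, -1.319, -0.007]
wrist_force: [-1.4, 0.1, 5.9]
finger_gap: 0.0467
```

Call:
send_rows(deltas=[{"gripper": 0,"travel": [0,0,0],"dr": [0,0,0]},{"gripper": 0,"travel": [0,0,-0.02],"dr": [0,0,0]},{"gripper": 0,"travel": [0,0,-0.06],"dr": [0,0,0]},{"gripper": 0,"travel": [0,0,-0.1],"dr": [0,0,0]},{"gripper": 0,"travel": [0,0,-0.14],"dr": [0,0,0]},{"gripper": 0,"travel": [0,0,-0.14],"dr": [0,0,0]},{"gripper": 0,"travel": [0,0,-0.14],"dr": [0,0,0]},{"gripper": 0,"travel": [0,0,-0.14],"dr": [0,0,0]}])

```text
t: 3.53
ee_pos: [0.5187, 0.4017, 0.1504]
tcp_rot: [-2.851, -1.319, 0.0]
wrist_force: [0.1, 0.1, -1.5]
finger_gap: 0.0469
```

Run:
```python
from h import *
th=np.radians(7.9);g=np.array([.5234,-.0269])-.008*np.array([np.cos(th),np.sin(th)])
s=env.sense();print(s['ee_pos'],s['t'],g,*delta((*g,.15),th+np.pi/2))
```

```text
[0.5187 0.4017 0.1504] 3.5333 [ 0.5155 -0.028 ] [-0.3297  0.2756  0.0003] [ -0.0255  -0.014  -48.2276]
```

Run:
```python
from h import *
print(*delta((.59,-.02,.16),np.radians(97.9)))
```

```text
[-0.2753  0.3272 -0.0098] [ -0.0255  -0.014  -48.2276]
```

Call:
send_rows(deltas=[{"gripper": 0,"travel": [-0.026,0.031,-0.01],"dr": [0,0,-6.5]},{"gripper": 0,"travel": [-0.052,0.062,-0.01],"dr": [0,0,-13]},{"gripper": 0,"travel": [-0.078,0.093,-0.01],"dr": [0,0,-20]},{"gripper": 0,"travel": [-0.104,0.124,-0.01],"dr": [0,0,-27]},{"gripper": 0,"travel": [-0.13,0.155,-0.01],"dr": [0,0,-34]},{"gripper": 0,"travel": [-0.156,0.186,-0.01],"dr": [0,0,-41]},{"gripper": 0,"travel": [-0.182,0.217,-0.01],"dr": [0,0,-48.2]},{"gripper": 0,"travel": [-0.208,0.248,-0.01],"dr": [0,0,-48.2]}])

```text
t: 4.2
ee_pos: [0.5713, 0.0818, 0.1577]
tcp_rot: [-2.055, -2.372, 0.006]
wrist_force: [0.6, 0.4, -1.9]
finger_gap: 0.0472
```

Run:
```python
from h import *
print(env.sense()['ee_pos'],*delta((.59,-.02,.16),np.radians(97.9)))
```

```text
[0.5713 0.0818 0.1577] [-0.1034  0.004  -0.0023] [-0.2807 -0.0102  0.2781]
```

Call:
send_rows(deltas=[{"gripper": 0,"travel": [-0.035,0,0],"dr": [0,0,0]},{"gripper": 0,"travel": [-0.07,0.002,0],"dr": [0,0,0]},{"gripper": 0,"travel": [-0.103,0.003,0],"dr": [0,0,0]},{"gripper": 0,"travel": [-0.103,0.003,0],"dr": [0,0,0]},{"gripper": 0,"travel": [-0.103,0.003,0],"dr": [0,0,0]},{"gripper": 0,"travel": [-0.103,0.003,0],"dr": [0,0,0]},{"gripper": 0,"travel": [-0.103,0.003,0],"dr": [0,0,0]},{"gripper": 0,"travel": [-0.103,0.003,0],"dr": [0,0,0]}])

```text
t: 4.87
ee_pos: [0.5899, -0.0158, 0.1593]
tcp_rot: [-2.058, -2.371, 0.001]
wrist_force: [0.1, -0.9, -1.2]
finger_gap: 0.0469
```

Run:
```python
from h import *
s=env.sense();print(s['ee_pos'],s['tcp_rot'])
c=cam('wrist');save(c,'w2')
cv2.imwrite('pics/w2b.png',crop(c['frame'],120,0,400,225,2.85))
```

```text
[ 0.5899 -0.0158  0.1593] [-2.0579 -2.3711  0.0011]
```

View pics/w2b.png

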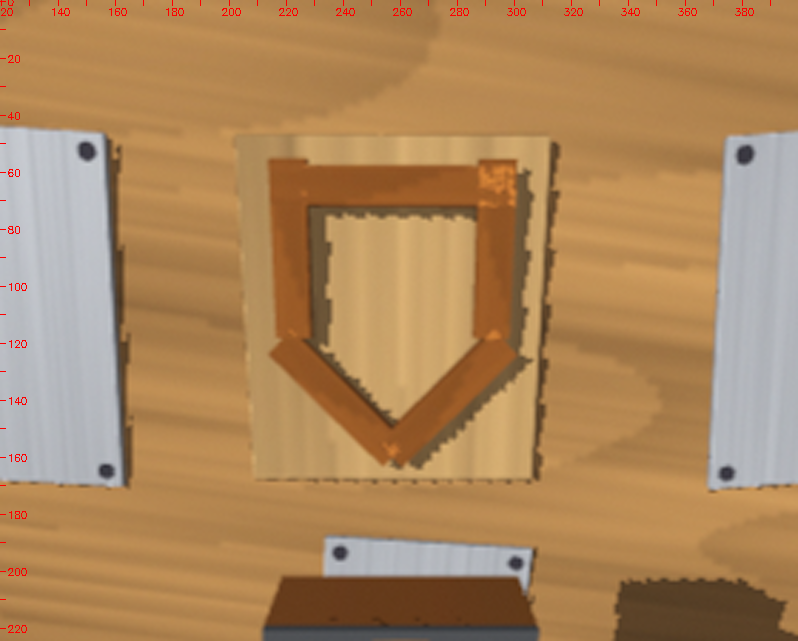

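Run:
```python
from h import *
c=load('w2');f=lambda q:np.array(q)/2.85+np.array([120,0])-.5
w=at(c,f([(235,135),(552,137),(537,480),(255,480)]),.005)
t,th,e=fit2(np.array([[-58,-52],[-58,52],[58,52],[58,-52]])/1e3,w);print('board',t,np.degrees(th),e)
w=at(c,f([(309,206),(476,206),(309,335),(472,335)]),.013)
t2,th2,e=fit2(np.array([[-36,-28],[-36,28],[9.6,-28],[9.6,28]])/1e3,w);print('recess',t2,np.degrees(th2),e)
s=env.sense()
tp=s['ee_pos']
for z0,p in((tp[2]-.013,[(283,577),(517,577)]),(tp[2]+.013,[(265,628),(537,628)])):
    b=at(c,f(p),z0);d=b[1]-b[0];a=np.arctan2(-d[0],d[1])
    print(b,np.linalg.norm(d),np.degrees(a), 'origin',b.mean(0)[:2]+.032*np.array([np.cos(a),np.sin(a)]))
```

```text
board [ 0.5242 -0.0268] 8.184515006974191 0.0008383300619727585
recess [ 0.5219 -0.0283] 7.666426627929076 0.0025675443372109585
[[ 0.5689 -0.0426  0.1466]
 [ 0.5623  0.0042  0.1466]] 0.047301615703916784 8.067856371440731 origin [ 0.5973 -0.0147]
[[ 0.5683 -0.0423  0.1726]
 [ 0.5618  0.004   0.1726]] 0.04677230641564778 8.062455235227711 origin [ 0.5967 -0.0147]
```

Run:
```python
from h import *
print(*delta((.516,-.0286,.05),np.radians(98)))
```

```text
[-0.0021 -0.075   0.1097] [-0.0708 -0.0482  0.0779]
```

Call:
send_rows(deltas=[{"gripper": 0,"travel": [-0.001,-0.025,0.02],"dr": [0,0,0]},{"gripper": 0,"travel": [-0.002,-0.05,0.05],"dr": [0,0,0]},{"gripper": 0,"travel": [-0.002,-0.075,0.08],"dr": [0,0,0]},{"gripper": 0,"travel": [-0.002,-0.075,0.11],"dr": [0,0,0]},{"gripper": 0,"travel": [-0.002,-0.075,0.11],"dr": [0,0,0]},{"gripper": 0,"travel": [-0.002,-0.075,0.11],"dr": [0,0,0]},{"gripper": 0,"travel": [-0.002,-0.075,0.11],"dr": [0,0,0]},{"gripper": 0,"travel": [-0.002,-0.075,0.11],"dr": [0,0,0]}])

```text
t: 5.58
ee_pos: [0.5202, -0.03, 0.0528]
tcp_rot: [2.059, 2.367, 0.007]
wrist_force: [0.2, 0.2, -1.6]
finger_gap: 0.047
```

Run:
```python
from h import *
print(*delta((.516,-.0286,.02),np.radians(98)))
```

```text
[ 0.002  -0.0041  0.0328] [ 0.3444  0.024  -0.0561]
```

Call:
send_rows(deltas=[{"gripper": 0,"travel": [0.001,-0.004,0.0],"dr": [0,0,0]},{"gripper": 0,"travel": [0.001,-0.004,0.01],"dr": [0,0,0]},{"gripper": 0,"travel": [0.001,-0.004,0.02],"dr": [0,0,0]},{"gripper": 0,"travel": [0.001,-0.004,0.02],"dr": [0,0,0]},{"gripper": 0,"travel": [0.001,-0.004,0.02],"dr": [0,0,0]},{"gripper": 0,"travel": [0.001,-0.004,0.02],"dr": [0,0,0]},{"gripper": 0,"travel": [0.001,-0.004,0.02],"dr": [0,0,0]},{"gripper": 0,"travel": [0.001,-0.004,0.02],"dr": [0,0,0]}])

```text
t: 6.25
ee_pos: [0.5128, -0.0303, 0.0305]
tcp_rot: [2.063, 2.368, 0.0]
wrist_force: [0.1, -0.3, -1.7]
finger_gap: 0.0471
```

Run:
```python
from h import *
for i in range(3): s=env.sense();print(s['ee_pos'],s['dq'][:4])
print(*delta((.516,-.0286,.02),np.radians(98)))
```

```text
[ 0.5128 -0.0303  0.0305] [ 0.0007 -0.0035  0.003  -0.001 ]
[ 0.5128 -0.0303  0.0305] [ 0.0007 -0.0035  0.003  -0.001 ]
[ 0.5128 -0.0303  0.0305] [ 0.0007 -0.0035  0.003  -0.001 ]
[0.0012 0.0034 0.0105] [ 0.0301  0.0073 -0.1282]
```

Call:
send_rows(deltas=[{"gripper": 0,"travel": [0.001,0.002,0.0],"dr": [0,0,0]},{"gripper": 0,"travel": [0.001,0.002,0.005],"dr": [0,0,0]},{"gripper": 0,"travel": [0.001,0.002,0.008],"dr": [0,0,0]},{"gripper": 0,"travel": [0.001,0.002,0.011],"dr": [0,0,0]},{"gripper": 0,"travel": [0.001,0.002,0.011],"dr": [0,0,0]},{"gripper": 0,"travel": [0.001,0.002,0.011],"dr": [0,0,0]},{"gripper": 0,"travel": [0.001,0.002,0.011],"dr": [0,0,0]},{"gripper": 0,"travel": [0.001,0.002,0.011],"dr": [0,0,0]}])

```text
t: 6.92
ee_pos: [0.5144, -0.029, 0.0193]
tcp_rot: [2.064, 2.369, 0.0]
wrist_force: [0.6, 0.4, -1.1]
finger_gap: 0.0471
```

Run:
```python
from h import *
s=env.sense();print(s['ee_pos'])
c=cam('wrist');save(c,'w3')
s=env.sense();print(s['ee_pos'])
```

```text
[ 0.5144 -0.029   0.0193]
[ 0.5144 -0.0289  0.0194]
```

Call:
send_rows(deltas=[{"gripper": 0,"travel": [0,0.001,0.001],"dr": [0,0,0]},{"gripper": 0,"travel": [0,0.001,0.0015],"dr": [0,0,0]},{"gripper": 0.85,"travel": [0,0.001,0.0015],"dr": [0,0,0]},{"gripper": 0.85,"travel": [0,0.001,0.0015],"dr": [0,0,0]},{"gripper": 0.85,"travel": [0,0.001,0.0015],"dr": [0,0,0]},{"gripper": 0.85,"travel": [0,0.001,0.0015],"dr": [0,0,0]},{"gripper": 0.85,"travel": [0,0.001,0.0015],"dr": [0,0,0]},{"gripper": 0.85,"travel": [0,0.001,0.0],"dr": [0,0,0]}])

```text
t: 7.63
ee_pos: [0.515, -0.0288, 0.0191]
tcp_rot: [-2.063, -2.369, 0.001]
wrist_force: [0.5, -0.2, -0.5]
finger_gap: 0.0726
```

Call:
send_rows(deltas=[{"gripper": 0.85,"travel": [0,0,-0.02],"dr": [0,0,0]},{"gripper": 0.85,"travel": [0,0,-0.06],"dr": [0,0,0]},{"gripper": 1,"travel": [0,0,-0.1],"dr": [0,0,0]},{"gripper": 1,"travel": [0,0,-0.14],"dr": [0,0,0]},{"gripper": 1,"travel": [0,0,-0.18],"dr": [0,0,0]},{"gripper": 1,"travel": [0,0,-0.18],"dr": [0,0,0]},{"gripper": 1,"travel": [0,0,-0.18],"dr": [0,0,0]},{"gripper": 1,"travel": [0,0,-0.18],"dr": [0,0,0]}])

```text
t: 8.3
ee_pos: [0.5149, -0.0286, 0.1992]
tcp_rot: [-2.063, -2.369, -0.001]
wrist_force: [0.8, 0.3, -0.0]
finger_gap: 0.0855
```

Run:
```python
from h import *
s=env.sense();print(s['ee_pos'])
c=cam('wrist');save(c,'w4');S=cam('side');save(S,'s4')
a=crop(c['frame'],190,110,310,240,4.5);b=crop(S['frame'],240,170,305,215,4)
o=np.zeros((585,540+260,3),np.uint8);o[:a.shape[0],:a.shape[1]]=a;o[:b.shape[0],540:540+b.shape[1]]=b
cv2.imwrite('pics/w4b.png',o)
for p in [(.36,-.31,.2)]: print(*delta(p,np.radians(90)))
```

```text
[ 0.5149 -0.0286  0.1992]
[-0.2575 -0.1909 -0.0018] [-0.2075  0.0065  7.8823]
```

View pics/w4b.png

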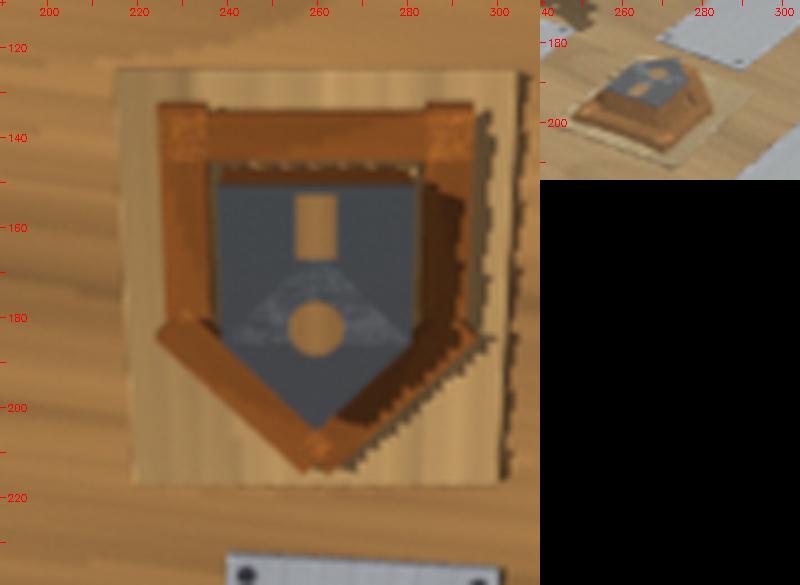

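The block lies flat in the recess: dark face inside the strips, and the side view shows it low and level.

Run:
```python
from h import *
c=load('w4');px=np.array([(317,430),(413,345),(416,184),(216,184),(218,338)])/4.5+np.array([190,110])-.5
t,th,e=fit2(HM,at(c,px,.031));print('house',t,np.degrees(th),e)
w=at(c,np.array([(113,70),(520,70),(503,485),(133,485)])/4.5+np.array([190,110])-.5,.005)
print('jig',*fit2(np.array([[-58,-52],[-58,52],[58,52],[58,-52]])/1e3,w))
print(*delta((.45,-.36,.26),np.radians(90)))
```

```text
house [ 0.5221 -0.0277] 7.479428408776589 0.0006958432106607404
jig [ 0.5234 -0.0272] 0.1395172254355924 0.0005871725365065306
[-0.3194 -0.1088 -0.0621] [-0.2075  0.0065  7.8823]
```

Call:
send_rows(deltas=[{"gripper": 1,"travel": [-0.038,-0.013,-0.02],"dr": [0,0,2]},{"gripper": 1,"travel": [-0.076,-0.026,-0.04],"dr": [0,0,4]},{"gripper": 1,"travel": [-0.114,-0.039,-0.062],"dr": [0,0,7.9]},{"gripper": 1,"travel": [-0.152,-0.052,-0.062],"dr": [0,0,7.9]},{"gripper": 1,"travel": [-0.19,-0.065,-0.062],"dr": [0,0,7.9]},{"gripper": 1,"travel": [-0.228,-0.078,-0.062],"dr": [0,0,7.9]},{"gripper": 1,"travel": [-0.266,-0.091,-0.062],"dr": [0,0,7.9]},{"gripper": 1,"travel": [-0.304,-0.104,-0.062],"dr": [0,0,7.9]}])

```text
t: 9.07
ee_pos: [0.4527, -0.3433, 0.2594]
tcp_rot: [-2.219, -2.219, 0.002]
wrist_force: [1.9, 1.1, -0.3]
finger_gap: 0.0854
```

Call:
send_rows(deltas=[{"gripper": 1,"travel": [-0.015,-0.005,0],"dr": [0,0,0]},{"gripper": 1,"travel": [-0.015,-0.005,0],"dr": [0,0,0]},{"gripper": 1,"travel": [-0.015,-0.005,0],"dr": [0,0,0]},{"gripper": 1,"travel": [-0.015,-0.005,0],"dr": [0,0,0]},{"gripper": 1,"travel": [-0.015,-0.005,0],"dr": [0,0,0]},{"gripper": 1,"travel": [-0.015,-0.005,0],"dr": [0,0,0]},{"gripper": 1,"travel": [-0.015,-0.005,0],"dr": [0,0,0]},{"gripper": 1,"travel": [-0.015,-0.005,0],"dr": [0,0,0]}])

```text
t: 9.73
ee_pos: [0.4499, -0.3562, 0.2613]
tcp_rot: [-2.22, -2.223, -0.001]
wrist_force: [0.5, -0.6, 0.3]
finger_gap: 0.0854
```

Run:
```python
from h import *
s=env.sense();print(s['ee_pos'],s['tcp_rot'])
c=cam('wrist');save(c,'w5')
cv2.imwrite('pics/w5b.png',crop(c['frame'],100,20,370,240,2.7))
```

```text
[ 0.4499 -0.3562  0.2613] [-2.2195 -2.2232 -0.0007]
```

View pics/w5b.png

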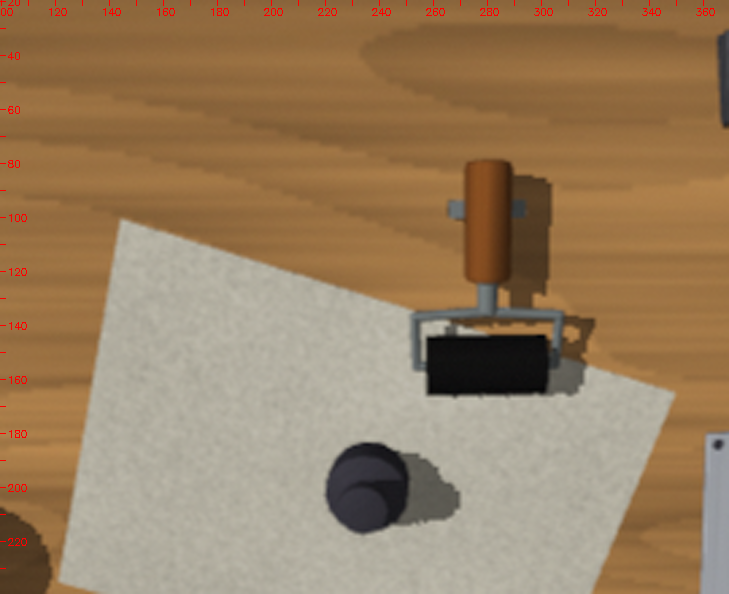

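Run:
```python
from h import *
c=load('w5');t=load('top0');S=load('side0');f=lambda q:np.array(q,float)/2.7+np.array([100,20])-.5
print('knob',at(c,f((362,508)),.048),'body',at(c,f((367,485)),.026),'tri',tri([(c,f((362,508))),(t,(383,181.5))]))
h=at(c,f([(488,168),(488,278),(427,365),(549,365),(414,314),(563,313)]),.024);print(h)
print('tri handle mid',tri([(c,f((488,222))),(t,(365.3,222.5))]))
c1=load('w1');print('tri baren',tri([(c1,(209.5,104.5)),(t,(165,218.5))]),'tin',tri([(c1,(197,272.5)),(t,(175.5,150))]))
print(*delta((.5105,-.3935,.06),np.radians(90)))
```

```text
knob [[ 0.5107 -0.391   0.048 ]] body [[ 0.5068 -0.3902  0.026 ]] tri [ 0.5121 -0.3915  0.045 ]
[[ 0.3532 -0.3311  0.024 ]
 [ 0.4022 -0.3299  0.024 ]
 [ 0.4442 -0.359   0.024 ]
 [ 0.4441 -0.2987  0.024 ]
 [ 0.4192 -0.3653  0.024 ]
 [ 0.4186 -0.2932  0.024 ]]
tri handle mid [ 0.3771 -0.3308  0.0285]
tri baren [0.4004 0.3358 0.0374] tin [0.6334 0.3035 0.0343]
[-0.0371  0.0606  0.2014] [ 0.0165 -0.0137  0.0613]
```

Call:
send_rows(deltas=[{"gripper": 1,"travel": [-0.017,0.03,0.01],"dr": [0,0,0]},{"gripper": 1,"travel": [-0.034,0.06,0.02],"dr": [0,0,0]},{"gripper": 1,"travel": [-0.034,0.06,0.06],"dr": [0,0,0]},{"gripper": 1,"travel": [-0.034,0.06,0.1],"dr": [0,0,0]},{"gripper": 1,"travel": [-0.034,0.06,0.14],"dr": [0,0,0]},{"gripper": 1,"travel": [-0.034,0.06,0.17],"dr": [0,0,0]},{"gripper": 1,"travel": [-0.034,0.06,0.19],"dr": [0,0,0]},{"gripper": 1,"travel": [-0.034,0.06,0.2],"dr": [0,0,0]}])

```text
t: 10.45
ee_pos: [0.5074, -0.389, 0.0573]
tcp_rot: [-2.216, -2.217, 0.002]
wrist_force: [-0.3, 0.6, -0.5]
finger_gap: 0.0854
```

Run:
```python
from h import *
print(env.sense()['ee_pos'],*delta((.5107,-.391,.010),np.radians(90)))
```

```text
[ 0.5074 -0.389   0.0573] [-0.0022  0.0036  0.0472] [-0.3111 -0.2089  0.0216]
```

Call:
send_rows(deltas=[{"gripper": 1,"travel": [0,0.002,0.025],"dr": [0,0,0]},{"gripper": 1,"travel": [0,0.002,0.048],"dr": [0,0,0]},{"gripper": 1,"travel": [0,0.002,0.048],"dr": [0,0,0]},{"gripper": 0,"travel": [0,0.002,0.048],"dr": [0,0,0]},{"gripper": 0,"travel": [0,0.002,0.048],"dr": [0,0,0]},{"gripper": 0,"travel": [0,0.002,0.048],"dr": [0,0,0]},{"gripper": 0,"travel": [0,0.002,0.048],"dr": [0,0,0]},{"gripper": 0,"travel": [0,0.002,0.048],"dr": [0,0,0]}], force=60)

```text
t: 11.12
ee_pos: [0.5129, -0.3921, 0.0162]
tcp_rot: [2.22, 2.219, 0.003]
wrist_force: [-0.9, 1.4, 5.8]
finger_gap: 0.0404
```

Call:
send_rows(deltas=[{"gripper": 0,"travel": [0,0,0],"dr": [0,0,0]},{"gripper": 0,"travel": [0,0,-0.02],"dr": [0,0,0]},{"gripper": 0,"travel": [0,0,-0.04],"dr": [0,0,0]},{"gripper": 0,"travel": [0,0,-0.08],"dr": [0,0,0]},{"gripper": 0,"travel": [0,0,-0.11],"dr": [0,0,0]},{"gripper": 0,"travel": [0,0,-0.14],"dr": [0,0,0]},{"gripper": 0,"travel": [0,0,-0.14],"dr": [0,0,0]},{"gripper": 0,"travel": [0,0,-0.14],"dr": [0,0,0]}])

```text
t: 11.78
ee_pos: [0.5122, -0.3922, 0.1556]
tcp_rot: [2.219, 2.217, 0.002]
wrist_force: [-0.0, -0.1, -5.6]
finger_gap: 0.04
```

Run:
```python
from h import *
print(env.sense()['ee_pos'],*delta((.5221,-.0277,.14),np.radians(98)))
```

```text
[ 0.5122 -0.3922  0.1556] [0.3646 0.0095 0.0148] [ 0.2419  0.1434 -8.0378]
```

Call:
send_rows(deltas=[{"gripper": 0,"travel": [0.03,0.001,0],"dr": [0,0,-2]},{"gripper": 0,"travel": [0.07,0.002,0],"dr": [0,0,-4]},{"gripper": 0,"travel": [0.11,0.003,0],"dr": [0,0,-6]},{"gripper": 0,"travel": [0.15,0.004,0],"dr": [0,0,-8]},{"gripper": 0,"travel": [0.19,0.005,0],"dr": [0,0,-8]},{"gripper": 0,"travel": [0.23,0.006,0],"dr": [0,0,-8]},{"gripper": 0,"travel": [0.27,0.007,0],"dr": [0,0,-8]},{"gripper": 0,"travel": [0.31,0.008,0],"dr": [0,0,-8]}])

```text
t: 12.45
ee_pos: [0.5164, -0.0789, 0.1506]
tcp_rot: [-2.059, -2.367, 0.005]
wrist_force: [0.0, 0.3, -5.4]
finger_gap: 0.0405
```

Call:
send_rows(deltas=[{"gripper": 0,"travel": [0.03,0.008,0],"dr": [0,0,0]},{"gripper": 0,"travel": [0.054,0.008,0],"dr": [0,0,0]},{"gripper": 0,"travel": [0.054,0.008,0],"dr": [0,0,0]},{"gripper": 0,"travel": [0.054,0.008,0],"dr": [0,0,0]},{"gripper": 0,"travel": [0.054,0.008,0],"dr": [0,0,0]},{"gripper": 0,"travel": [0.054,0.008,0],"dr": [0,0,0]},{"gripper": 0,"travel": [0.054,0.008,0],"dr": [0,0,0]},{"gripper": 0,"travel": [0.054,0.008,0],"dr": [0,0,0]}])

```text
t: 13.12
ee_pos: [0.5195, -0.0283, 0.153]
tcp_rot: [-2.065, -2.368, 0.001]
wrist_force: [-0.6, 0.2, -4.9]
finger_gap: 0.0403
```

Run:
```python
from h import *
s=env.sense();print(s['ee_pos'],*delta((.5221,-.0277,.14),np.radians(98)))
c=cam('wrist');save(c,'w6')
print(proj(c,[s['ee_pos'],s['ee_pos']+[0,0,.019]]))
cv2.imwrite('pics/w6b.png',crop(c['frame'],160,130,360,270,4))
```

```text
[ 0.5195 -0.0283  0.153 ] [0.0003 0.0026 0.013 ] [-0.0346  0.0261 -0.186 ]
[[259.7917 250.7625]
 [259.7551 270.4761]]
```

View pics/w6b.png

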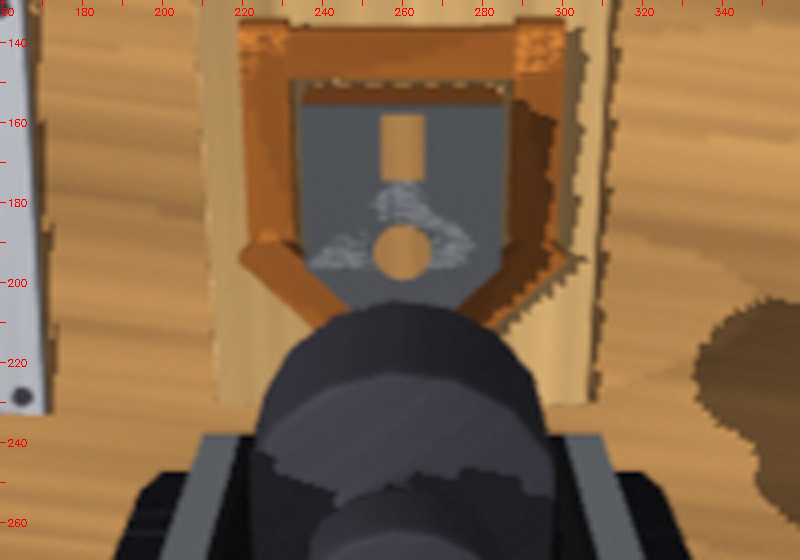

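Run:
```python
from h import *
c=load('w6');f=lambda q:np.array(q,float)/4+np.array([160,130])-.5
for z in(.133,.137,.141):print(at(c,f((400,303)),z)+[.022*.99,.022*.14,0])
print(at(c,f((404,374)),.163)+[.022*.99,.022*.14,0])
print(at(c,f([(255,440),(545,420)]),.163))
```

```text
[[ 0.522  -0.0281  0.133 ]]
[[ 0.5204 -0.0283  0.137 ]]
[[ 0.5188 -0.0285  0.141 ]]
[[ 0.5196 -0.0278  0.163 ]]
[[ 0.5097 -0.0486  0.163 ]
 [ 0.5018 -0.0121  0.163 ]]
```

Call:
send_rows(deltas=[{"gripper": 0,"travel": [0,0.002,0.02],"dr": [0,0,0]},{"gripper": 0,"travel": [0,0.002,0.05],"dr": [0,0,0]},{"gripper": 0,"travel": [0,0.002,0.08],"dr": [0,0,0]},{"gripper": 0,"travel": [0,0.002,0.095],"dr": [0,0,0]},{"gripper": 0,"travel": [0,0.002,0.1],"dr": [0,0,0]},{"gripper": 0,"travel": [0,0.002,0.1],"dr": [0,0,0]},{"gripper": 0,"travel": [0,0.002,0.1],"dr": [0,0,0]},{"gripper": 0,"travel": [0,0.002,0.1],"dr": [0,0,0]}])

```text
t: 13.83
ee_pos: [0.5237, -0.0267, 0.0549]
tcp_rot: [2.06, 2.368, 0.004]
wrist_force: [0.4, -0.0, -3.6]
finger_gap: 0.0396
```

Run:
```python
from h import *
s=env.sense();print(s['ee_pos'],s['wrist_force'],*delta((.522,-.0278,.047),np.radians(98)))
```

```text
[ 0.5237 -0.0267  0.0549] [ 0.437 -0.004 -3.591] [-0.0009 -0.0019  0.0079] [ 0.2109  0.017  -0.0461]
```

Call:
send_rows(deltas=[{"gripper": 0,"travel": [0,-0.001,0.003],"dr": [0,0,0]},{"gripper": 0,"travel": [0,-0.001,0.005],"dr": [0,0,0]},{"gripper": 0,"travel": [0,-0.001,0.006],"dr": [0,0,0]},{"gripper": 0,"travel": [0,-0.001,0.006],"dr": [0,0,0]},{"gripper": 0,"travel": [0,-0.001,0.006],"dr": [0,0,0]},{"gripper": 0,"travel": [0,-0.001,0.006],"dr": [0,0,0]},{"gripper": 0,"travel": [0,-0.001,0.006],"dr": [0,0,0]},{"gripper": 0,"travel": [0,-0.001,0.006],"dr": [0,0,0]}])

```text
t: 14.5
ee_pos: [0.5209, -0.0265, 0.0473]
tcp_rot: [2.061, 2.371, 0.0]
wrist_force: [0.2, 0.3, -5.9]
finger_gap: 0.0397
```

Call:
send_rows(deltas=[{"gripper": 0,"travel": [0.001,0,0.001],"dr": [0,0,0]},{"gripper": 0,"travel": [0.001,0,0.002],"dr": [0,0,0]},{"gripper": 0,"travel": [0.001,0,0.002],"dr": [0,0,0]},{"gripper": 0,"travel": [0.001,0,0.002],"dr": [0,0,0]},{"gripper": 0,"travel": [0.001,0,0.002],"dr": [0,0,0]},{"gripper": 0,"travel": [0.001,0,0.002],"dr": [0,0,0]},{"gripper": 0,"travel": [0.001,0,0.002],"dr": [0,0,0]},{"gripper": 0,"travel": [0.001,0,0.002],"dr": [0,0,0]}])

```text
t: 15.17
ee_pos: [0.521, -0.0265, 0.0471]
tcp_rot: [-2.062, -2.369, -0.0]
wrist_force: [-4.0, -1.1, 9.2]
finger_gap: 0.0402
```

Call:
send_rows(deltas=[{"gripper": 0,"travel": [0,0,-0.001],"dr": [0,0,0]},{"gripper": 0.9,"travel": [0,0,-0.001],"dr": [0,0,0]},{"gripper": 0.9,"travel": [0,0,-0.001],"dr": [0,0,0]},{"gripper": 0.9,"travel": [0,0,-0.001],"dr": [0,0,0]},{"gripper": 0.9,"travel": [0,0,-0.001],"dr": [0,0,0]},{"gripper": 0.9,"travel": [0,0,-0.001],"dr": [0,0,0]},{"gripper": 0.9,"travel": [0,0,-0.001],"dr": [0,0,0]},{"gripper": 0.9,"travel": [0,0,-0.01],"dr": [0,0,0]}])

```text
t: 15.83
ee_pos: [0.5191, -0.0254, 0.0541]
tcp_rot: [-2.06, -2.369, 0.004]
wrist_force: [-0.7, -0.4, -1.2]
finger_gap: 0.0771
```

Call:
send_rows(deltas=[{"gripper": 0.9,"travel": [0,0,-0.03],"dr": [0,0,0]},{"gripper": 1,"travel": [0,0,-0.06],"dr": [0,0,0]},{"gripper": 1,"travel": [0,0,-0.1],"dr": [0,0,0]},{"gripper": 1,"travel": [0,0,-0.13],"dr": [0,0,0]},{"gripper": 1,"travel": [0,0,-0.15],"dr": [0,0,0]},{"gripper": 1,"travel": [0,0,-0.15],"dr": [0,0,0]},{"gripper": 1,"travel": [0,0,-0.15],"dr": [0,0,0]},{"gripper": 1,"travel": [0,0,-0.15],"dr": [0,0,0]}])

```text
t: 16.5
ee_pos: [0.52, -0.0255, 0.2049]
tcp_rot: [-2.061, -2.37, 0.001]
wrist_force: [0.5, 0.7, -0.2]
finger_gap: 0.0856
```

Run:
```python
from h import *
s=env.sense();print(s['ee_pos'])
c=cam('wrist');save(c,'w7');S=cam('side');save(S,'s7')
a=crop(c['frame'],190,110,310,240,4.5);b=crop(S['frame'],240,155,305,215,4)
o=np.zeros((585,800,3),np.uint8);o[:a.shape[0],:a.shape[1]]=a;o[:b.shape[0],540:540+b.shape[1]]=b
cv2.imwrite('pics/w7b.png',o)
print(proj(c,[.5221,-.0277,.079]),proj(c,[.5221,-.0277,.057]),*delta((.39,-.33,.21),np.radians(90.8)))
```

```text
[ 0.52   -0.0255  0.2049]
[[257.2337 185.661 ]] [[257.4114 179.2844]] [-0.2836 -0.1704 -0.0056] [-0.182   0.0129  7.1794]
```

View pics/w7b.png

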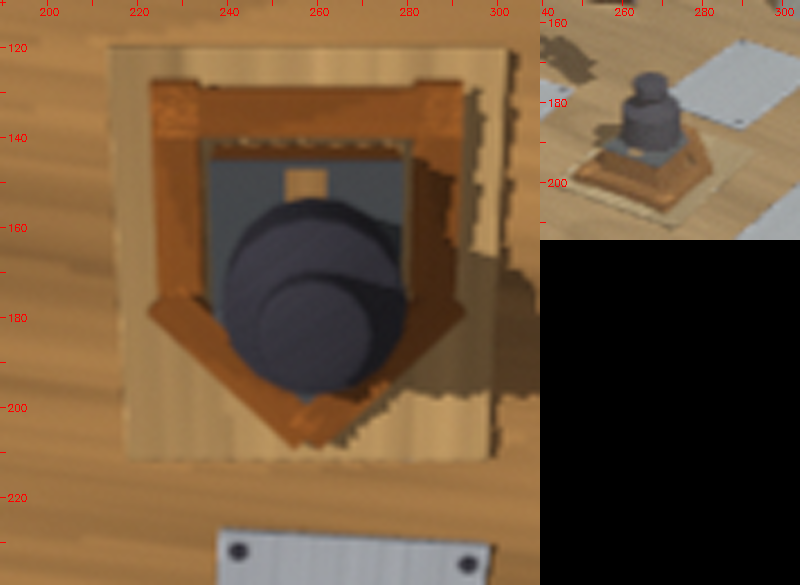

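Call:
send_rows(deltas=[{"gripper": 1,"travel": [-0.035,-0.021,-0.006],"dr": [0,0,2]},{"gripper": 1,"travel": [-0.07,-0.042,-0.006],"dr": [0,0,4]},{"gripper": 1,"travel": [-0.105,-0.063,-0.006],"dr": [0,0,7.2]},{"gripper": 1,"travel": [-0.14,-0.084,-0.006],"dr": [0,0,7.2]},{"gripper": 1,"travel": [-0.175,-0.105,-0.006],"dr": [0,0,7.2]},{"gripper": 1,"travel": [-0.21,-0.126,-0.006],"dr": [0,0,7.2]},{"gripper": 1,"travel": [-0.245,-0.147,-0.006],"dr": [0,0,7.2]},{"gripper": 1,"travel": [-0.284,-0.17,-0.006],"dr": [0,0,7.2]}])

```text
t: 17.27
ee_pos: [0.3912, -0.3278, 0.2101]
tcp_rot: [-2.204, -2.235, 0.001]
wrist_force: [1.1, -0.0, -0.4]
finger_gap: 0.0852
```

Call:
send_rows(deltas=[{"gripper": 1,"travel": [0,0,0.03],"dr": [0,0,0]},{"gripper": 1,"travel": [0,0,0.06],"dr": [0,0,0]},{"gripper": 1,"travel": [0,0,0.09],"dr": [0,0,0]},{"gripper": 1,"travel": [0,0,0.12],"dr": [0,0,0]},{"gripper": 1,"travel": [0,0,0.14],"dr": [0,0,0]},{"gripper": 1,"travel": [0,0,0.14],"dr": [0,0,0]},{"gripper": 1,"travel": [0,0,0.14],"dr": [0,0,0]},{"gripper": 1,"travel": [0,0,0.14],"dr": [0,0,0]}])

```text
t: 17.93
ee_pos: [0.3933, -0.3276, 0.0717]
tcp_rot: [2.206, 2.236, -0.001]
wrist_force: [-0.4, -1.1, 1.0]
finger_gap: 0.0857
```

Run:
```python
from h import *
s=env.sense();print(s['ee_pos'],s['tcp_rot'],*delta((.390,-.330,.009),np.radians(90.8)))
c=load('w1');w=at(c,np.array([(43,228),(116,211),(164,325),(97,339)])/1.55-.5,.004);ax=(w[2]+w[3]-w[0]-w[1]);print('left',w.mean(0),np.degrees(np.arctan2(ax[1],ax[0])))
```

```text
[ 0.3933 -0.3276  0.0717] [ 2.2064  2.2357 -0.0009] [-0.0023 -0.0033  0.0627] [-0.0026  0.0453 -0.0441]
left [0.5013 0.1257 0.004 ] 12.340480092303288
```

Call:
send_rows(deltas=[{"gripper": 1,"travel": [-0.002,-0.002,0.03],"dr": [0,0,0]},{"gripper": 1,"travel": [-0.002,-0.002,0.061],"dr": [0,0,0]},{"gripper": 1,"travel": [-0.002,-0.002,0.061],"dr": [0,0,0]},{"gripper": 0,"travel": [-0.002,-0.002,0.061],"dr": [0,0,0]},{"gripper": 0,"travel": [-0.002,-0.002,0.061],"dr": [0,0,0]},{"gripper": 0,"travel": [-0.002,-0.002,0.061],"dr": [0,0,0]},{"gripper": 0,"travel": [-0.002,-0.002,0.061],"dr": [0,0,0]},{"gripper": 0,"travel": [-0.002,-0.002,0.061],"dr": [0,0,0]}])

```text
t: 18.6
ee_pos: [0.3923, -0.3297, 0.0118]
tcp_rot: [2.204, 2.235, 0.002]
wrist_force: [-0.3, -0.2, 0.4]
finger_gap: 0.0255
```

Call:
send_rows(deltas=[{"gripper": 0,"travel": [0,0,0],"dr": [0,0,0]},{"gripper": 0,"travel": [0,0,0],"dr": [0,0,0]},{"gripper": 0,"travel": [0,0,-0.02],"dr": [0,0,0]},{"gripper": 0,"travel": [0,0,-0.06],"dr": [0,0,0]},{"gripper": 0,"travel": [0,0,-0.1],"dr": [0,0,0]},{"gripper": 0,"travel": [0,0,-0.14],"dr": [0,0,0]},{"gripper": 0,"travel": [0,0,-0.14],"dr": [0,0,0]},{"gripper": 0,"travel": [0,0,-0.14],"dr": [0,0,0]}])

```text
t: 19.27
ee_pos: [0.393, -0.3302, 0.1529]
tcp_rot: [2.202, 2.233, 0.005]
wrist_force: [-0.2, -0.3, -2.8]
finger_gap: 0.0199
```

Run:
```python
from h import *
th=np.radians(12.4);g=np.array([.5017,.125])-.015*np.array([np.cos(th),np.sin(th)])
s=env.sense();print(g,s['ee_pos'],s['tcp_rot'],*delta((*g,.15),th+np.pi/2))
```

```text
[0.487  0.1218] [ 0.393  -0.3302  0.1529] [2.2022 2.2326 0.0049] [0.4506 0.1003 0.0027] [  0.3436   0.1404 -11.6155]
```

Call:
send_rows(deltas=[{"gripper": 0,"travel": [0.03,0.006,0],"dr": [0,0,-2]},{"gripper": 0,"travel": [0.065,0.014,0],"dr": [0,0,-4]},{"gripper": 0,"travel": [0.1,0.022,0],"dr": [0,0,-6]},{"gripper": 0,"travel": [0.138,0.03,0],"dr": [0,0,-9]},{"gripper": 0,"travel": [0.176,0.038,0],"dr": [0,0,-11.6]},{"gripper": 0,"travel": [0.214,0.046,0],"dr": [0,0,-11.6]},{"gripper": 0,"travel": [0.252,0.056,0],"dr": [0,0,-11.6]},{"gripper": 0,"travel": [0.29,0.066,0],"dr": [0,0,-11.6]}])

```text
t: 19.93
ee_pos: [0.4508, -0.0362, 0.1483]
tcp_rot: [-1.967, -2.445, 0.004]
wrist_force: [0.6, -0.9, -2.0]
finger_gap: 0.0197
```

Run:
```python
from h import *
print(env.sense()['ee_pos'],*delta((.4895,.1224,.1),np.radians(102.4)))
```

```text
[ 0.4508 -0.0362  0.1483] [0.1466 0.0721 0.0482] [-0.2529 -0.0622 -0.0218]
```

Call:
send_rows(deltas=[{"gripper": 0,"travel": [0.036,0.018,0],"dr": [0,0,0]},{"gripper": 0,"travel": [0.072,0.036,0],"dr": [0,0,0]},{"gripper": 0,"travel": [0.108,0.054,0.01],"dr": [0,0,0]},{"gripper": 0,"travel": [0.144,0.072,0.02],"dr": [0,0,0]},{"gripper": 0,"travel": [0.144,0.072,0.048],"dr": [0,0,0]},{"gripper": 0,"travel": [0.144,0.072,0.065],"dr": [0,0,0]},{"gripper": 0,"travel": [0.144,0.072,0.065],"dr": [0,0,0]},{"gripper": 0,"travel": [0.144,0.072,0.065],"dr": [0,0,0]}])

```text
t: 20.6
ee_pos: [0.4896, 0.1166, 0.0827]
tcp_rot: [-1.967, -2.445, 0.01]
wrist_force: [0.4, -0.3, -1.5]
finger_gap: 0.0199
```

Run:
```python
from h import *
s=env.sense();print(s['ee_pos'],*delta((.4895,.1224,.02),np.radians(102.4)))
c=cam('wrist');save(c,'w8');S=cam('side');save(S,'s8')
a=crop(c['frame'],150,110,360,250,2.5);b=crop(S['frame'],180,130,280,215,2.6)
o=np.zeros((580,800,3),np.uint8);o[:a.shape[0],:a.shape[1]]=a;o[355:355+b.shape[0],:b.shape[1]]=b
cv2.imwrite('pics/w8b.png',o)
```

```text
[0.4896 0.1166 0.0827] [0.0058 0.0016 0.0626] [-0.4097  0.0948 -0.0457]
```

View pics/w8b.png

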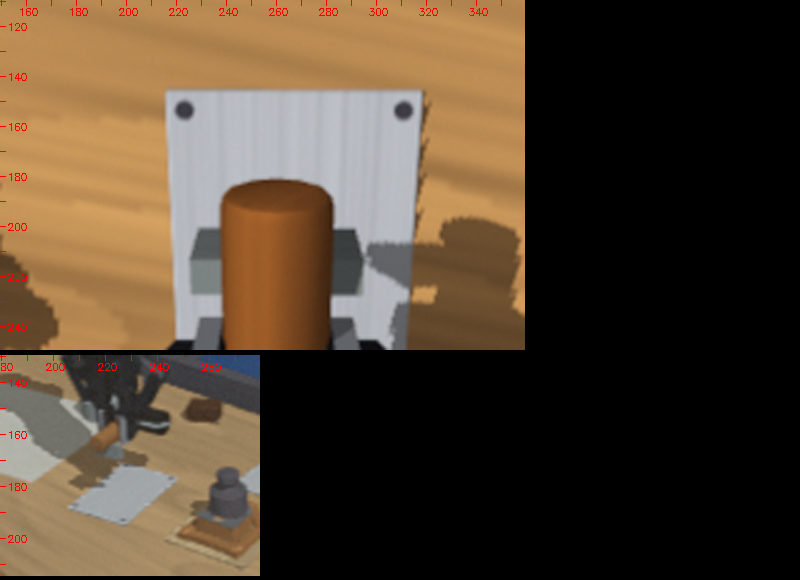

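Call:
send_rows(deltas=[{"gripper": 0,"travel": [0.004,0.001,0.02],"dr": [0,0,0]},{"gripper": 0,"travel": [0.004,0.001,0.04],"dr": [0,0,0]},{"gripper": 0,"travel": [0.004,0.001,0.055],"dr": [0,0,0]},{"gripper": 0,"travel": [0.004,0.001,0.062],"dr": [0,0,0]},{"gripper": 0,"travel": [0.004,0.001,0.062],"dr": [0,0,0]},{"gripper": 0,"travel": [0.004,0.001,0.062],"dr": [0,0,0]},{"gripper": 0,"travel": [0.004,0.001,0.062],"dr": [0,0,0]},{"gripper": 0,"travel": [0.004,0.001,0.062],"dr": [0,0,0]}])

```text
t: 21.37
ee_pos: [0.4941, 0.1222, 0.0246]
tcp_rot: [1.969, 2.447, 0.004]
wrist_force: [-0.0, 0.3, -1.3]
finger_gap: 0.0196
```

Run:
```python
from h import *
s=env.sense();print(s['ee_pos'],*delta((.4895,.1224,.016),np.radians(102.4)))
```

```text
[0.4941 0.1222 0.0246] [ 0.0012 -0.0045  0.0086] [ 0.1645 -0.0346 -0.048 ]
```

Call:
send_rows(deltas=[{"gripper": 0,"travel": [0.001,-0.003,0.003],"dr": [0,0,0]},{"gripper": 0,"travel": [0.001,-0.003,0.005],"dr": [0,0,0]},{"gripper": 0,"travel": [0.001,-0.003,0.007],"dr": [0,0,0]},{"gripper": 0,"travel": [0.001,-0.003,0.007],"dr": [0,0,0]},{"gripper": 0,"travel": [0.001,-0.003,0.007],"dr": [0,0,0]},{"gripper": 0,"travel": [0.001,-0.003,0.007],"dr": [0,0,0]},{"gripper": 0,"travel": [0.001,-0.003,0.007],"dr": [0,0,0]},{"gripper": 0,"travel": [0.001,-0.003,0.007],"dr": [0,0,0]}])

```text
t: 22.03
ee_pos: [0.4897, 0.1223, 0.0163]
tcp_rot: [1.969, 2.448, 0.0]
wrist_force: [0.1, 0.3, -1.3]
finger_gap: 0.0197
```

Nearly there; one or two mm more, then release and retract.

Call:
send_rows(deltas=[{"gripper": 0,"travel": [0,0,0.001],"dr": [0,0,0]},{"gripper": 0,"travel": [0,0,0.002],"dr": [0,0,0]},{"gripper": 0,"travel": [0,0,0.002],"dr": [0,0,0]},{"gripper": 0.7,"travel": [0,0,0.001],"dr": [0,0,0]},{"gripper": 0.7,"travel": [0,0,0.001],"dr": [0,0,0]},{"gripper": 0.7,"travel": [0,0,0.001],"dr": [0,0,0]},{"gripper": 0.7,"travel": [0,0,0.001],"dr": [0,0,0]},{"gripper": 0.7,"travel": [0,0,0.001],"dr": [0,0,0]}])

```text
t: 22.7
ee_pos: [0.4897, 0.1223, 0.0151]
tcp_rot: [1.969, 2.448, -0.0]
wrist_force: [0.6, 1.1, 0.3]
finger_gap: 0.0598
```

Call:
send_rows(deltas=[{"gripper": 0.7,"travel": [0,0,0],"dr": [0,0,0]},{"gripper": 0.7,"travel": [0,0,-0.02],"dr": [0,0,0]},{"gripper": 0.7,"travel": [0,0,-0.05],"dr": [0,0,0]},{"gripper": 1,"travel": [0,0,-0.09],"dr": [0,0,0]},{"gripper": 1,"travel": [0,0,-0.13],"dr": [0,0,0]},{"gripper": 1,"travel": [0,0,-0.16],"dr": [0,0,0]},{"gripper": 1,"travel": [0,0,-0.16],"dr": [0,0,0]},{"gripper": 1,"travel": [0,0,-0.16],"dr": [0,0,0]}])

```text
t: 23.37
ee_pos: [0.4914, 0.123, 0.1775]
tcp_rot: [1.968, 2.447, 0.008]
wrist_force: [-0.1, -0.1, -0.6]
finger_gap: 0.0852
```

Run:
```python
from h import *
s=env.sense();print(s['ee_pos'])
c=cam('wrist');save(c,'w9')
print(*delta((.4003,.336,.16),np.radians(90)))
```

```text
[0.4914 0.123  0.1775]
[ 0.2277 -0.0416  0.0157] [ 0.0471 -0.05   12.3786]
```

Call:
send_rows(deltas=[{"gripper": 1,"travel": [0.038,-0.007,0],"dr": [0,0,3]},{"gripper": 1,"travel": [0.076,-0.014,0],"dr": [0,0,6]},{"gripper": 1,"travel": [0.114,-0.021,0],"dr": [0,0,9]},{"gripper": 1,"travel": [0.152,-0.028,0],"dr": [0,0,12.4]},{"gripper": 1,"travel": [0.19,-0.035,0.01],"dr": [0,0,12.4]},{"gripper": 1,"travel": [0.227,-0.041,0.04],"dr": [0,0,12.4]},{"gripper": 1,"travel": [0.227,-0.041,0.07],"dr": [0,0,12.4]},{"gripper": 1,"travel": [0.227,-0.041,0.1],"dr": [0,0,12.4]}])

```text
t: 24.08
ee_pos: [0.3973, 0.3384, 0.072]
tcp_rot: [-2.212, -2.228, 0.004]
wrist_force: [0.8, -0.8, 0.3]
finger_gap: 0.0857
```

Run:
```python
from h import *
s=env.sense();print(s['ee_pos'],s['tcp_rot'],*delta((.4003,.336,.019),np.radians(90)))
```

```text
[0.3973 0.3384 0.072 ] [-2.2124 -2.2282  0.004 ] [-0.0024  0.0032  0.053 ] [-0.1664  0.0401  0.4076]
```

Call:
send_rows(deltas=[{"gripper": 1,"travel": [-0.001,0.002,0.025],"dr": [0,0,0]},{"gripper": 1,"travel": [-0.001,0.002,0.045],"dr": [0,0,0]},{"gripper": 1,"travel": [-0.001,0.002,0.055],"dr": [0,0,0]},{"gripper": 0.6,"travel": [-0.001,0.002,0.055],"dr": [0,0,0]},{"gripper": 0.6,"travel": [-0.001,0.002,0.055],"dr": [0,0,0]},{"gripper": 0.6,"travel": [-0.001,0.002,0.055],"dr": [0,0,0]},{"gripper": 0.6,"travel": [-0.001,0.002,0.055],"dr": [0,0,0]},{"gripper": 0.6,"travel": [-0.001,0.002,0.055],"dr": [0,0,0]}], force=40)

```text
t: 24.75
ee_pos: [0.4039, 0.3351, 0.0217]
tcp_rot: [-2.222, -2.221, -0.005]
wrist_force: [-0.5, -0.0, 0.5]
finger_gap: 0.0512
```

Call:
send_rows(deltas=[{"gripper": 0,"travel": [0,-0.002,0.001],"dr": [0,0,0]},{"gripper": 0,"travel": [0,-0.002,0.001],"dr": [0,0,0]},{"gripper": 0,"travel": [0,-0.002,0.001],"dr": [0,0,0]},{"gripper": 0,"travel": [0,-0.002,0.001],"dr": [0,0,0]},{"gripper": 0,"travel": [0,-0.002,0.001],"dr": [0,0,0]},{"gripper": 0,"travel": [0,-0.002,0.001],"dr": [0,0,0]},{"gripper": 0,"travel": [0,-0.002,-0.01],"dr": [0,0,0]},{"gripper": 0,"travel": [0,-0.002,-0.02],"dr": [0,0,0]}])

```text
t: 25.42
ee_pos: [0.4004, 0.3335, 0.0403]
tcp_rot: [2.222, 2.221, -0.003]
wrist_force: [0.3, -0.0, -1.5]
finger_gap: 0.024
```

Run:
```python
from h import *
s=env.sense();print(s['ee_pos'],s['tcp_rot'],*delta((.542,-.1645,.16),np.radians(90)))
```

```text
[0.4004 0.3335 0.0403] [ 2.2217  2.2206 -0.003 ] [-0.4981  0.1417 -0.119 ] [-0.0593  0.094  -0.0284]
```

Call:
send_rows(deltas=[{"gripper": 0,"travel": [0,0,-0.04],"dr": [0,0,0]},{"gripper": 0,"travel": [0,0,-0.08],"dr": [0,0,0]},{"gripper": 0,"travel": [-0.02,0.006,-0.12],"dr": [0,0,0]},{"gripper": 0,"travel": [-0.06,0.017,-0.12],"dr": [0,0,0]},{"gripper": 0,"travel": [-0.1,0.028,-0.12],"dr": [0,0,0]},{"gripper": 0,"travel": [-0.14,0.04,-0.12],"dr": [0,0,0]},{"gripper": 0,"travel": [-0.18,0.051,-0.12],"dr": [0,0,0]},{"gripper": 0,"travel": [-0.22,0.062,-0.12],"dr": [0,0,0]}])

```text
t: 26.08
ee_pos: [0.4628, 0.1132, 0.1612]
tcp_rot: [-2.222, -2.221, -0.003]
wrist_force: [1.0, 1.0, -1.5]
finger_gap: 0.0244
```

Call:
send_rows(deltas=[{"gripper": 0,"travel": [-0.04,0.011,0],"dr": [0,0,0]},{"gripper": 0,"travel": [-0.08,0.023,0],"dr": [0,0,0]},{"gripper": 0,"travel": [-0.12,0.034,0],"dr": [0,0,0]},{"gripper": 0,"travel": [-0.16,0.045,0],"dr": [0,0,0]},{"gripper": 0,"travel": [-0.2,0.057,0],"dr": [0,0,0]},{"gripper": 0,"travel": [-0.24,0.068,0],"dr": [0,0,0]},{"gripper": 0,"travel": [-0.278,0.08,0],"dr": [0,0,0]},{"gripper": 0,"travel": [-0.278,0.08,0],"dr": [0,0,0]}])

```text
t: 26.75
ee_pos: [0.5428, -0.1749, 0.1624]
tcp_rot: [2.23, 2.199, -0.005]
wrist_force: [-0.2, -1.8, -0.3]
finger_gap: 0.0249
```

Run:
```python
from h import *
s=env.sense();print(s['ee_pos'],s['wrist_force'],*delta((.542,-.1645,.026),np.radians(90)))
```

```text
[ 0.5428 -0.1749  0.1624] [-0.2027 -1.8443 -0.2797] [ 0.0117 -0.0016  0.1363] [ 0.2603  0.5276 -0.7869]
```

Call:
send_rows(deltas=[{"gripper": 0,"travel": [0,0,0.03],"dr": [0,0,0]},{"gripper": 0,"travel": [0,0,0.06],"dr": [0,0,0]},{"gripper": 0,"travel": [0,0,0.09],"dr": [0,0,0]},{"gripper": 0,"travel": [0,0,0.12],"dr": [0,0,0]},{"gripper": 0,"travel": [0,0,0.125],"dr": [0,0,0]},{"gripper": 0,"travel": [0,0,0.125],"dr": [0,0,0]},{"gripper": 0,"travel": [0,0,0.125],"dr": [0,0,0]},{"gripper": 0,"travel": [0,0,0.125],"dr": [0,0,0]}])

```text
t: 27.42
ee_pos: [0.5444, -0.1634, 0.0376]
tcp_rot: [2.22, 2.218, 0.004]
wrist_force: [0.6, 0.2, -0.1]
finger_gap: 0.0247
```

Run:
```python
from h import *
s=env.sense();print(s['ee_pos'],s['wrist_force'],*delta((.542,-.1645,.026),np.radians(90)))
```

```text
[ 0.5444 -0.1634  0.0376] [ 0.6225  0.1649 -0.0572] [-0.0011 -0.0025  0.0116] [ 0.2391  0.0478 -0.033 ]
```

Call:
send_rows(deltas=[{"gripper": 0,"travel": [0,-0.001,0.004],"dr": [0,0,0]},{"gripper": 0,"travel": [0,-0.001,0.008],"dr": [0,0,0]},{"gripper": 0,"travel": [0,-0.001,0.011],"dr": [0,0,0]},{"gripper": 0,"travel": [0,-0.001,0.011],"dr": [0,0,0]},{"gripper": 0,"travel": [0,-0.001,0.011],"dr": [0,0,0]},{"gripper": 0,"travel": [0,-0.001,0.011],"dr": [0,0,0]},{"gripper": 0,"travel": [0,-0.001,0.011],"dr": [0,0,0]},{"gripper": 0,"travel": [0,-0.001,0.011],"dr": [0,0,0]}])

```text
t: 28.08
ee_pos: [0.5415, -0.1628, 0.0243]
tcp_rot: [-2.222, -2.221, 0.0]
wrist_force: [0.2, 0.2, -0.5]
finger_gap: 0.0247
```

Call:
send_rows(deltas=[{"gripper": 0,"travel": [0,0,0.001],"dr": [0,0,0]},{"gripper": 0,"travel": [0,0,0.001],"dr": [0,0,0]},{"gripper": 0.7,"travel": [0,0,0.001],"dr": [0,0,0]},{"gripper": 0.7,"travel": [0,0,0.001],"dr": [0,0,0]},{"gripper": 0.7,"travel": [0,0,0.001],"dr": [0,0,0]},{"gripper": 0.7,"travel": [0,0,0.001],"dr": [0,0,0]},{"gripper": 0.7,"travel": [0,0,0.001],"dr": [0,0,0]},{"gripper": 0.7,"travel": [0,0,0.001],"dr": [0,0,0]}])

```text
t: 28.75
ee_pos: [0.5414, -0.1628, 0.0232]
tcp_rot: [-2.222, -2.221, 0.0]
wrist_force: [0.4, 0.5, -0.1]
finger_gap: 0.06
```

Call:
send_rows(deltas=[{"gripper": 0.7,"travel": [0,0,0],"dr": [0,0,0]},{"gripper": 0.7,"travel": [0,0,-0.02],"dr": [0,0,0]},{"gripper": 0.7,"travel": [0,0,-0.05],"dr": [0,0,0]},{"gripper": 1,"travel": [0,0,-0.09],"dr": [0,0,0]},{"gripper": 1,"travel": [0,0,-0.13],"dr": [0,0,0]},{"gripper": 1,"travel": [0,0,-0.16],"dr": [0,0,0]},{"gripper": 1,"travel": [0,0,-0.16],"dr": [0,0,0]},{"gripper": 1,"travel": [0,0,-0.16],"dr": [0,0,0]}])

```text
t: 29.42
ee_pos: [0.5432, -0.1633, 0.1857]
tcp_rot: [2.219, 2.218, 0.006]
wrist_force: [0.3, -0.1, -0.5]
finger_gap: 0.0853
```

Run:
```python
from h import *
s=env.sense();print(s['ee_pos'])
c=cam('wrist');save(c,'w10')
a=crop(load('w9')['frame'],170,70,350,270,2.2);b=crop(c['frame'],170,70,350,270,2.2)
cv2.imwrite('pics/w10b.png',np.hstack([a,b]))
print(*delta((.632,.3035,.18),np.radians(90)))
```

```text
[ 0.5432 -0.1633  0.1857]
[0.4661 0.0902 0.004 ] [ 0.0655 -0.0326 -0.0171]
```

View pics/w10b.png

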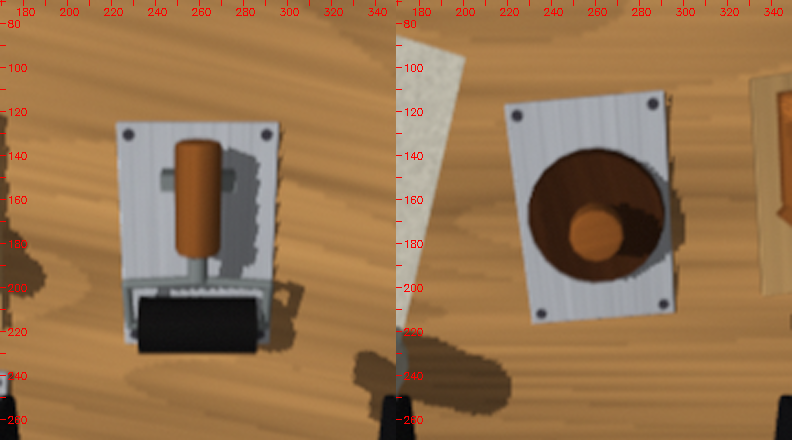

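Run:
```python
from h import *
f=lambda q:np.array(q,float)/2.2+np.array([170,70])-.5
c=load('w9');p=at(c,f([(117,122),(279,122),(125,345),(269,345)]),.004);ax=p[2]+p[3]-p[0]-p[1];th=np.arctan2(ax[1],ax[0])
print('plateL',p.mean(0),np.degrees(th))
b=at(c,f([(198,150),(198,250)]),.034);r=at(c,f([(138,325),(258,325)]),.030).mean(0);u=r-b[0];
a=np.arctan2(u[1],u[0]);print('brayer ang',np.degrees(a),'org from roller',r[:2]-.04*np.array([np.cos(a),np.sin(a)]))
back=at(c,f((198,141)),.028)[0];print('org from back',back[:2]+.056*np.array([np.cos(a),np.sin(a)]))
c=load('w10');p=at(c,f([(121,115),(257,103),(268,304),(145,314)]),.004);print('plateR',p.mean(0),'baren disc',at(c,f((200,215)),.018),'knob',at(c,f((200,235)),.045))
```

```text
plateL [0.501  0.1247 0.004 ] 12.088427491552908
brayer ang 12.35599017165837 org from roller [0.4974 0.1242]
org from back [0.5027 0.1254]
plateR [ 0.5413 -0.1637  0.004 ] baren disc [[ 0.538  -0.1627  0.018 ]] knob [[ 0.5406 -0.1627  0.045 ]]
```

Call:
send_rows(deltas=[{"gripper": 1,"travel": [0.04,0.008,0],"dr": [0,0,0]},{"gripper": 1,"travel": [0.08,0.015,0],"dr": [0,0,0]},{"gripper": 1,"travel": [0.12,0.023,0],"dr": [0,0,0]},{"gripper": 1,"travel": [0.16,0.031,0],"dr": [0,0,0]},{"gripper": 1,"travel": [0.2,0.039,0],"dr": [0,0,0]},{"gripper": 1,"travel": [0.24,0.046,0],"dr": [0,0,0]},{"gripper": 1,"travel": [0.28,0.054,0],"dr": [0,0,0]},{"gripper": 1,"travel": [0.32,0.062,0],"dr": [0,0,0]}])

```text
t: 30.13
ee_pos: [0.6017, 0.1589, 0.1804]
tcp_rot: [-2.22, -2.22, 0.007]
wrist_force: [0.7, 0.4, 0.1]
finger_gap: 0.0858
```

Call:
send_rows(deltas=[{"gripper": 1,"travel": [0.04,0.008,0],"dr": [0,0,0]},{"gripper": 1,"travel": [0.08,0.015,0],"dr": [0,0,0]},{"gripper": 1,"travel": [0.12,0.023,0],"dr": [0,0,0]},{"gripper": 1,"travel": [0.146,0.028,0.01],"dr": [0,0,0]},{"gripper": 1,"travel": [0.146,0.028,0.05],"dr": [0,0,0]},{"gripper": 1,"travel": [0.146,0.028,0.09],"dr": [0,0,0]},{"gripper": 1,"travel": [0.146,0.028,0.1],"dr": [0,0,0]},{"gripper": 1,"travel": [0.146,0.028,0.1],"dr": [0,0,0]}])

```text
t: 30.8
ee_pos: [0.626, 0.3006, 0.0757]
tcp_rot: [-2.219, -2.218, 0.022]
wrist_force: [0.0, -0.4, 0.4]
finger_gap: 0.0855
```

Run:
```python
from h import *
s=env.sense();print(s['ee_pos'],s['tcp_rot'],*delta((.632,.3035,.013),np.radians(90)))
```

```text
[0.626  0.3006 0.0757] [-2.2195 -2.2176  0.0222] [0.0034 0.0068 0.0626] [-0.7358  0.4104 -0.0468]
```

Call:
send_rows(deltas=[{"gripper": 1,"travel": [0.002,0.001,0.03],"dr": [0,0,0]},{"gripper": 1,"travel": [0.002,0.001,0.062],"dr": [0,0,0]},{"gripper": 1,"travel": [0.002,0.001,0.065],"dr": [0,0,0]},{"gripper": 1,"travel": [0.002,0.001,0.065],"dr": [0,0,0]},{"gripper": 0,"travel": [0.002,0.001,0.065],"dr": [0,0,0]},{"gripper": 0,"travel": [0.002,0.001,0.065],"dr": [0,0,0]},{"gripper": 0,"travel": [0.002,0.001,0.065],"dr": [0,0,0]},{"gripper": 0,"travel": [0.002,0.001,0.065],"dr": [0,0,0]}], force=45)

```text
t: 31.47
ee_pos: [0.6354, 0.3053, 0.022]
tcp_rot: [2.221, 2.219, 0.008]
wrist_force: [-1.1, -1.2, 6.9]
finger_gap: 0.0538
```

Call:
send_rows(deltas=[{"gripper": 0,"travel": [0,0,0],"dr": [0,0,0]},{"gripper": 0,"travel": [0,0,0],"dr": [0,0,0]},{"gripper": 0,"travel": [0,0,-0.02],"dr": [0,0,0]},{"gripper": 0,"travel": [0,0,-0.06],"dr": [0,0,0]},{"gripper": 0,"travel": [0,0,-0.1],"dr": [0,0,0]},{"gripper": 0,"travel": [0,0,-0.12],"dr": [0,0,0]},{"gripper": 0,"travel": [0,0,-0.12],"dr": [0,0,0]},{"gripper": 0,"travel": [0,0,-0.12],"dr": [0,0,0]}])

```text
t: 32.13
ee_pos: [0.6338, 0.3058, 0.1407]
tcp_rot: [2.222, 2.22, 0.007]
wrist_force: [-1.0, -0.3, -3.0]
finger_gap: 0.0535
```

Run:
```python
from h import *
s=env.sense();print(s['ee_pos'],s['tcp_rot'],*delta((.6645,.0014,.13),np.radians(94)))
```

```text
[0.6338 0.3058 0.1407] [2.2215 2.2205 0.0069] [-0.3044  0.0308  0.01  ] [ 0.2082 -0.1471 -4.0264]
```

Call:
send_rows(deltas=[{"gripper": 0,"travel": [-0.04,0.004,0],"dr": [0,0,0]},{"gripper": 0,"travel": [-0.08,0.008,0],"dr": [0,0,0]},{"gripper": 0,"travel": [-0.12,0.012,0],"dr": [0,0,0]},{"gripper": 0,"travel": [-0.16,0.016,0],"dr": [0,0,0]},{"gripper": 0,"travel": [-0.2,0.02,0],"dr": [0,0,0]},{"gripper": 0,"travel": [-0.24,0.025,0],"dr": [0,0,0]},{"gripper": 0,"travel": [-0.28,0.03,0],"dr": [0,0,0]},{"gripper": 0,"travel": [-0.304,0.032,0],"dr": [0,0,0]}])

```text
t: 32.8
ee_pos: [0.6621, -0.006, 0.1357]
tcp_rot: [-2.229, -2.214, 0.01]
wrist_force: [-0.0, -2.2, -0.6]
finger_gap: 0.0533
```

Call:
send_rows(deltas=[{"gripper": 0,"travel": [0,0,0],"dr": [0,0,0]},{"gripper": 0,"travel": [0,0,0.03],"dr": [0,0,0]},{"gripper": 0,"travel": [0,0,0.06],"dr": [0,0,0]},{"gripper": 0,"travel": [0,0,0.085],"dr": [0,0,0]},{"gripper": 0,"travel": [0,0,0.1],"dr": [0,0,0]},{"gripper": 0,"travel": [0,0,0.1],"dr": [0,0,0]},{"gripper": 0,"travel": [0,0,0.1],"dr": [0,0,0]},{"gripper": 0,"travel": [0,0,0.1],"dr": [0,0,0]}])

```text
t: 33.47
ee_pos: [0.6655, 0.0011, 0.0392]
tcp_rot: [2.221, 2.22, 0.002]
wrist_force: [1.3, -0.7, -2.4]
finger_gap: 0.0537
```

Run:
```python
from h import *
s=env.sense();print(s['ee_pos'],s['wrist_force'],*delta((.6665,.0014,.026),np.radians(90)))
```

```text
[0.6655 0.0011 0.0392] [ 1.3084 -0.6509 -2.3582] [0.0003 0.001  0.0132] [ 0.0979  0.0143 -0.0233]
```

Call:
send_rows(deltas=[{"gripper": 0,"travel": [0,0,0.005],"dr": [0,0,0]},{"gripper": 0,"travel": [0,0,0.01],"dr": [0,0,0]},{"gripper": 0,"travel": [0,0,0.011],"dr": [0,0,0]},{"gripper": 0,"travel": [0,0,0.012],"dr": [0,0,0]},{"gripper": 0,"travel": [0,0,0.012],"dr": [0,0,0]},{"gripper": 0,"travel": [0,0,0.012],"dr": [0,0,0]},{"gripper": 0,"travel": [0,0,0.012],"dr": [0,0,0]},{"gripper": 0,"travel": [0,0,0.012],"dr": [0,0,0]}])

```text
t: 34.13
ee_pos: [0.6647, 0.0011, 0.0264]
tcp_rot: [2.222, 2.221, 0.0]
wrist_force: [0.2, -0.6, -1.8]
finger_gap: 0.0537
```

Call:
send_rows(deltas=[{"gripper": 0,"travel": [0,0,0.001],"dr": [0,0,0]},{"gripper": 0,"travel": [0,0,0.002],"dr": [0,0,0]},{"gripper": 0,"travel": [0,0,0.002],"dr": [0,0,0]},{"gripper": 0,"travel": [0,0,0.002],"dr": [0,0,0]},{"gripper": 0,"travel": [0,0,0.002],"dr": [0,0,0]},{"gripper": 0,"travel": [0,0,0.002],"dr": [0,0,0]},{"gripper": 0,"travel": [0,0,0.002],"dr": [0,0,0]},{"gripper": 0,"travel": [0,0,0.002],"dr": [0,0,0]}])

```text
t: 34.8
ee_pos: [0.6647, 0.0011, 0.0261]
tcp_rot: [-2.221, -2.22, -0.001]
wrist_force: [-3.4, 0.5, 6.8]
finger_gap: 0.0537
```

Contact felt; release and back off.

Call:
send_rows(deltas=[{"gripper": 0,"travel": [0,0,-0.001],"dr": [0,0,0]},{"gripper": 1,"travel": [0,0,-0.001],"dr": [0,0,0]},{"gripper": 1,"travel": [0,0,-0.001],"dr": [0,0,0]},{"gripper": 1,"travel": [0,0,-0.001],"dr": [0,0,0]},{"gripper": 1,"travel": [0,0,-0.001],"dr": [0,0,0]},{"gripper": 1,"travel": [0,0,-0.001],"dr": [0,0,0]},{"gripper": 1,"travel": [0,0,-0.001],"dr": [0,0,0]},{"gripper": 1,"travel": [0,0,-0.005],"dr": [0,0,0]}])

```text
t: 35.47
ee_pos: [0.6637, 0.0012, 0.0284]
tcp_rot: [-2.221, -2.22, 0.002]
wrist_force: [-0.6, 1.0, -0.3]
finger_gap: 0.0852
```

Call:
send_rows(deltas=[{"gripper": 1,"travel": [0,0,-0.02],"dr": [0,0,0]},{"gripper": 1,"travel": [0,0,-0.05],"dr": [0,0,0]},{"gripper": 1,"travel": [0,0,-0.09],"dr": [0,0,0]},{"gripper": 1,"travel": [0,0,-0.13],"dr": [0,0,0]},{"gripper": 1,"travel": [0,0,-0.17],"dr": [0,0,0]},{"gripper": 1,"travel": [0,-0.04,-0.2],"dr": [0,0,0]},{"gripper": 1,"travel": [0,-0.08,-0.2],"dr": [0,0,0]},{"gripper": 1,"travel": [0,-0.08,-0.2],"dr": [0,0,0]}])

```text
t: 36.13
ee_pos: [0.5777, -0.0008, 0.2295]
tcp_rot: [-2.221, -2.213, 0.004]
wrist_force: [-1.2, -1.3, -2.6]
finger_gap: 0.0856
```

Run:
```python
from h import *
s=env.sense();print(s['ee_pos'])
c=cam('wrist');save(c,'w11');S=cam('side');save(S,'s11')
o=np.zeros((600,800,3),np.uint8)
a=crop(c['frame'],0,0,512,300,1.55)[:,:794][:330]
a=cv2.resize(c['frame'],(480,360),interpolation=cv2.INTER_AREA);o[:360,:480]=a
b=crop(c['frame'],200,120,320,250,2.6);o[:b.shape[0],484:484+b.shape[1]]=b
d=crop(S['frame'],190,130,400,240,2.1);o[364:364+d.shape[0],:d.shape[1]]=d[:236]
cv2.imwrite('pics/w11b.png',o)
```

```text
[ 0.5777 -0.0008  0.2295]
```

View pics/w11b.png

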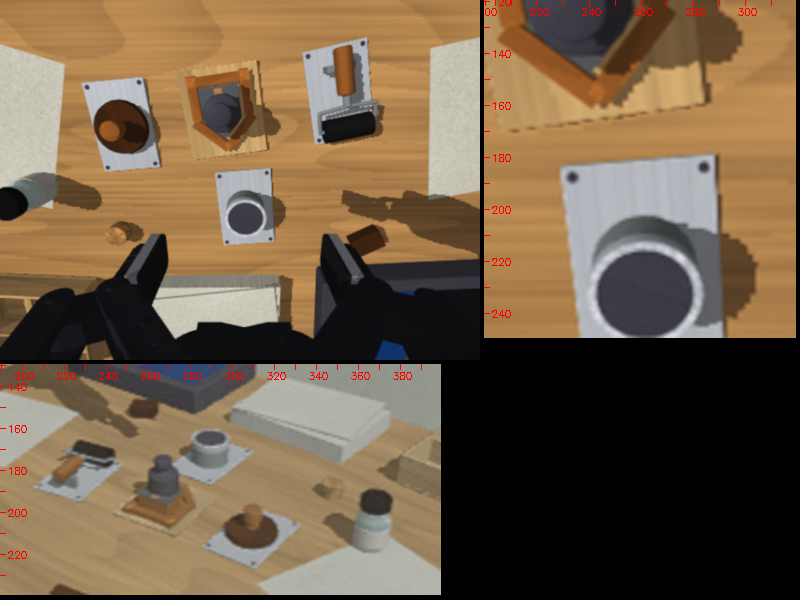

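Run:
```python
from h import *
c=load('w11')
p=at(c,np.array([(221,178),(267,172),(272,240),(227,243)])/.9375,.004);print('plate',p.mean(0))
print('tin',at(c,(261.4,231.8),.042)); s=load('s11')
print('plate centre in side', proj(s,[.6645,.0014,.042]), 'expected lid px')
job.close_job(); print(env.sense()['t'])
```

```text
plate [0.6659 0.0043 0.004 ]
tin [[0.6595 0.0014 0.042 ]]
plate centre in side [[290.2251 163.8268]] expected lid px
the job is handed in; nothing more can be done
the job is handed in; nothing more can be done
```

The layout is finished and handed in after about 36 s of robot time. My last camera checks put every item inside its tolerance. The hand-in itself gives no verdict, so those checks are all I have.

| Item | Where it stands | Offset found | Limit |
|---|---|---|---|
| House block | Flat in the recess (looks level in the top and side pictures) | About 1.5 mm from the jig centre | 9 mm |
| Iron weight | Upright on the block | About 2 mm from its middle | 12 mm |
| Ink roller | Left plate, lying along it | About 2–4 mm, under 1° | 15 mm, 0.3 rad |
| Rubbing pad | Right plate | About 1–3 mm | 15 mm |
| Ink tin | Plate behind the jig | About 5–7 mm | 15 mm |

- **Glass jar:** it was still standing in the last side view, and the arm never went near it.
- **Disagreements:**
  - The two views of the roller's position differ by about 5 mm.
  - The gripper reading on the weight was 40 mm for a 44 mm body. A close look showed it held centred.
  - The measured tool position wandered by 2–5 mm between calls, so I felt for contact when setting down the weight and the tin.

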